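# Hang the hardware pail and tip its nuts into the dish

### The arm

A 6-joint arm with a two-finger parallel gripper is mounted at the origin on the work surface. World frame = base frame: x ahead of the robot, y to its left, z up, the work surface at z = 0. Lengths are in m, angles in rad, forces in N, time in s.
With the tool pointing down it reaches from about 0.3 to 0.95 m from the base axis. Payload 3.1 kg.
Tool frame: the origin (TCP) lies on the centre line of the jaws, within the pads' length; the fingertips stand 19 mm ahead of it and the grasp point (between the pads) is the TCP; y points along the fingers, z is the direction in which the jaws open and shut, and the axes are right-handed (so a half turn about y gives the same grasp; the last joint's range is limited). The gripper opens to 85 mm and grips with 20 to 120 N. Pads are 22 mm wide; open, the fingers measure 114 mm over their backs; the gripper's body (76 mm by 85 mm) begins 54 mm behind the grasp point. The pads swing forward as they close: fully open they stand 13 mm farther back than shut.
Start: joints at [1.114, 0.308, 1.634, -0, 1.2, -0.07], TCP at [0.236, 0.579, 0.25] pointing down, gripper open.
Joint ranges: [-3.06, 3.06], [-0.79, 1.96], [0.05, 2.63], [-1.19, 4.34], [0.05, 2.64], [-2.94, 2.94]. Speed limits (rad/s): [2.79, 2.79, 3.14, 3.14, 3.14, 3.14].

### API

Orientations are given as a 3x3 rotation matrix whose columns are the frame's x, y, z axes.
In Python, from cell import sensors, read_camera, order gives the robot as it stands.
- The arm moves only by the shell command python3 -m pendant 'ROWS' [FORCE]. ROWS is JSON, a list of rows, each a list of 5 numbers: the shift along the world's x, y, z in mm, then the turn about the world's z in degrees, then the finger opening in mm, from 0 to 85.4. A call has 1 to 5 rows; each row is the pose to reach, as a shift and turn from the pose commanded when the call began; what a row does not reach only later rows make up. A row lasts 1/10 s, in which the tool goes at most 50 mm and 8.59 degrees, less where a joint would pass 70% of its speed; a pose out of reach is approached as far as the arm can. A call with a gripper value outside its range is refused whole. The fingers move at their own pace and stop on an object; FORCE is the grip in N (left out, the last holds). Time passes only in rows, so rows that repeat a pose let the fingers close. It gives the time, the measured TCP pose, the force and the opening at its end, in the units of the state.
- sensors.read_state(): the state, without advancing time (a new reading comes with each control period).
- read_camera(name): name is "side" or "top" or "wrist"; returns a dict with "img" (480x640x3 uint8, blue, green, red), "fx", "fy", "cx", "cy" (pixels), "R" (3x3) and "t" (3): a world point X has camera coordinates R X + t. Camera axes: x right, y down, z forward; pixel columns grow to the right and rows downward; lengths in m; the calibration is good to about 2 mm. A picture is of the moment at which its call begins. There is no depth.
- order.job_done(): hands the job in, once; it reports no verdict.
The state is a dict: "t": time; "joint_positions": joint angles; "qd": joint speeds; "tau": joint torques, N m; "ee_pos": TCP position; "tool_rot": TCP orientation; "contact_force": force on the tool from outside, world axes, zero at the start; "torque": the same for the moment, N m; "width": finger opening in m.
Only numpy, scipy, OpenCV 4.12 (cv2) and the standard library are available. Lean on these libraries where they do the work, as an engineer would, in place of code of your own. Each camera call takes 0.05 s, during which the arm holds its last target.

### The job

Hang the little metal pail by its bail on the stand's two hooks with the foot knob towards the stand's front, and let go. Then take hold of the wooden knob on its bottom rim and, with the bail still on the hooks, tip the pail with the knob past level until all five steel nuts have slid out into the dish below. Let the pail back down so that it hangs upright, empty and still on the hooks, let go, and leave the dish and the other things on the bench where they are.

Things in the scene. Friction and masses are not known exactly. Their poses are not given: they have to be found in the camera images.
- pail: Small open sheet-metal pail, 70 high, 98 across the mouth, 62 across the bottom, wall 3, floor 4, about 0.3 kg without its load. Origin: centre of its underside; z up to the mouth. The bail is pivoted on two ears at y = +-49..55, z = 60 (the pivot axis is the pail's y axis). The foot knob sticks out at the bottom rim on its -x side.
- bail (a joint): Angle of the pail's wire bail about the pivot axis (rad): 0 = straight up over the pail, positive leans to the pail's +x, negative to its -x (knob side). Swings easily (slight friction) from -2.3 to a stop at +1.25; it starts leaning to the pail's +x and lies down against that stop unless held.
- bail_grip (a point): Centre of the round dark wood grip on the bail's straight top bar: grip 16 thick, 40 long along the pail's y axis; bare wire 6 thick goes on either side, 88 long in all, then down to the ears. It lies 125 from the pivot axis, so with the bail upright 185 above the pail's underside. Moves with the bail.
- foot_knob: Origin: centre of the dark wooden ball knob, 22 diameter, on an 8 thick stem at the pail's bottom rim. In the pail's frame it lies at x = -70, y = 0, z = 12; the ball stands 25 clear of the pail's wall and turns freely on a cross pin (axis along the pail's y), so the pail can turn while the ball is held.
- stand: Fixed hanging stand: base board 225 x 190 x 12, two square posts (18) at x = +118, y = +-33 at its rear, each carrying a rubber-sleeved rod (10 thick) forward to -x that ends in a V-shaped upturned hook. Origin: centre underneath the hanging place, on the base's underside; -x is its front, where the pail comes in. A pail hung there swings for about two seconds before it hangs still.
- hooks (a point): Point midway between the hooks, 284 above the stand's underside, where the middle of the bail's top bar rests, the bar along the stand's y; axes as the stand's. Hooks at y = +-33, 56 free between them. Hook tips 16 to the front reach 9 above this point, the rods behind 25. The bar comes in from the front 25 to 45 above this point, rods passing between bar and pail mouth, then down into the V.
- dish: Round ceramic dish, 176 across at the rim, 112 at the foot, 52 high, standing loose on the stand's base board below the hooks, about 10 behind the hanging place. Origin: centre of its underside.
- nut0: One of five alike loose plain steel barrel nuts, cylinder 14 diameter, 22 long, 24 g. They start standing on the pail's floor. Origin: centre of one end.
- nut1: One of five alike loose plain steel barrel nuts, cylinder 14 diameter, 22 long, 24 g. They start standing on the pail's floor. Origin: centre of one end.
- nut2: One of five alike loose plain steel barrel nuts, cylinder 14 diameter, 22 long, 24 g. They start standing on the pail's floor. Origin: centre of one end.
- nut3: One of five alike loose plain steel barrel nuts, cylinder 14 diameter, 22 long, 24 g. They start standing on the pail's floor. Origin: centre of one end.
- nut4: One of five alike loose plain steel barrel nuts, cylinder 14 diameter, 22 long, 24 g. They start standing on the pail's floor. Origin: centre of one end.
- bar_clamp: Bystander: bar clamp lying on the mat, 300 long, 28 high. Origin: underside, middle of the bar.
- caul0: Bystander: short oak caul 150 x 34 x 24 high. Origin: centre of its underside.
- caul1: Bystander: a second, like oak caul. Origin: centre of its underside.
- spreader: Bystander: flat plastic glue spreader, 120 long, 60 wide, 6 high. Origin: on its underside, near where handle and blade meet.
Not all that is in view belongs to the job. What is shaped like the dish but green or turquoise is not meant.

How it is judged:
By the outcome, as a careful person would: the job done as asked, in the order asked, and still so for the second after the job is handed in, with the robot touching nothing.
It also fails if it takes over 72 s, if anything falls off the work surface, if the arm or the gripper's body presses on something with over 40 N, if the wrist force passes 120 N, or if a joint passes its speed limit or range.

## Working session

There is one attempt and no reset: what is moved stays moved. The work goes in short steps, Python scripts to look and compute and a shell command to move; the robot and the scene stay as the last step left them, time stands still between calls to the robot, and variables do not carry over. Pictures are saved under pics/ and viewed, and the job is handed in when it is done.

```bash
ls; mkdir -p pics
python3 - <<'E'
from cell import sensors, read_camera
import cv2
s=sensors.read_state()
for k,v in s.items(): print(k,v)
for n in ("side","top","wrist"):
    c=read_camera(n); cv2.imwrite(f"pics/{n}0.png",c["img"]); print(n,c["fx"],c["cx"],c["cy"],c["R"],c["t"])
E
```

```text
pics
t 0.0
joint_positions [ 1.11431221e+00  3.08959523e-01  1.63523465e+00  1.03490525e-05
  1.19969366e+00 -6.97071373e-02]
qd [-0.00062163 -0.00033388  0.00187154  0.00062379 -0.00102295  0.00095847]
tau [-1.08743057e-03 -4.15241504e+01 -2.76669770e+01 -1.16364308e-04
  1.01397987e-02  2.45859972e-06]
ee_pos [0.23542776 0.57810252 0.24905244]
tool_rot [[ 9.26128102e-01 -1.02036012e-03  3.77207765e-01]
 [-3.77209107e-01 -2.05591884e-03  9.26125835e-01]
 [-1.69473316e-04 -9.99997366e-01 -2.28893334e-03]]
contact_force [-0.03392199 -0.28517153  0.47194419]
torque [-0.01615448 -0.01156588  0.00999261]
width 0.08514202217264083
side 458.86042992196036 321.59002696625754 240.0597980968193 [[ 0.98185065 -0.18858579 -0.02011726]
 [-0.12638203 -0.57150111 -0.81081075]
 [ 0.14141035  0.79863752 -0.58496259]] [-0.54482223  0.28447261  1.21694348]
top 461.5447233227428 314.410447162011 236.12826918385161 [[ 0.01070685 -0.99981529 -0.01596056]
 [-0.99512506 -0.00908898 -0.09820135]
 [ 0.09803814  0.01693418 -0.99503857]] [0.1082558  0.58906819 1.47398143]
wrist 337.39880263583206 323.6238539027569 242.1683235999449 [[ 0.37719936  0.92612907 -0.00236332]
 [ 0.87762866 -0.35662851  0.32028742]
 [ 0.29578467 -0.12288632 -0.94731747]] [-0.6231281  -0.04126011  0.38047847]
```

View pics/side0.png

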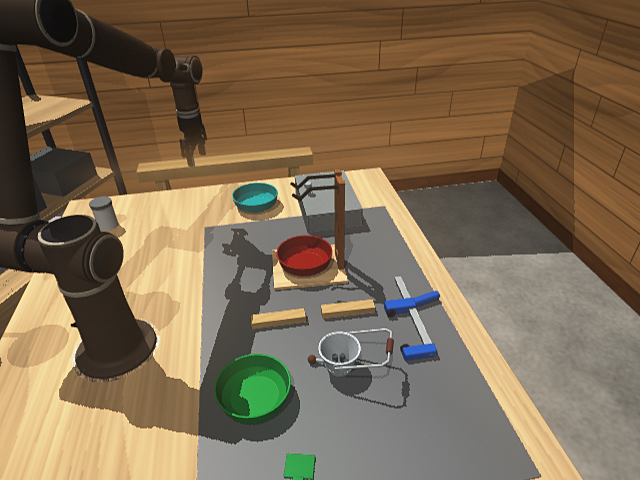

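View pics/top0.png

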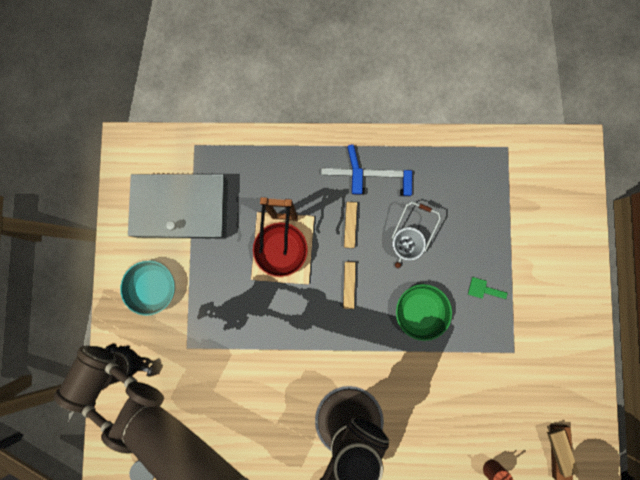

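View pics/wrist0.png

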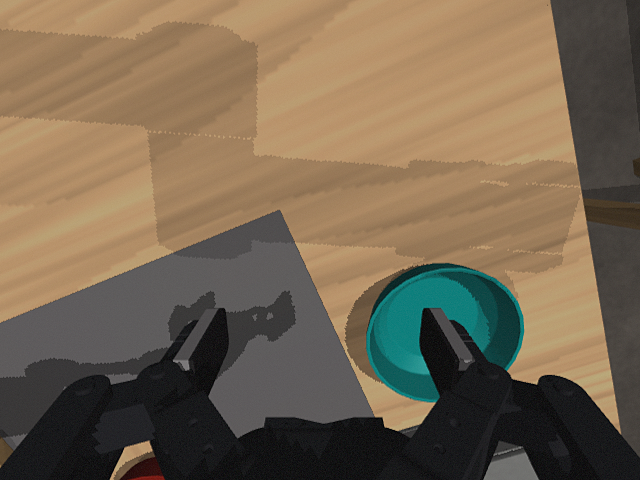

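The side view shows the pail at (340,350), knob (312,359) and bail grip (390,345), with the stand's hooks at about (295,185). Three dishes are in view: red (304,254), green (254,388) and turquoise (255,198). The red one fits, as it stands on the base board under the hooks. Next I'll look at enlarged crops.

```bash
cat > h.py <<'E'
import numpy as np, cv2
from cell import sensors, read_camera
def snap(n,name=None):
    c=read_camera(n)
    if name: cv2.imwrite(f"pics/{name}.png",c["img"])
    return c
def crop(c,x0,y0,x1,y1,s,name):
    im=cv2.resize(c["img"][y0:y1,x0:x1],None,fx=s,fy=s,interpolation=cv2.INTER_CUBIC); cv2.imwrite(f"pics/{name}.png",im)
def ray(c,uv):
    R,t=np.array(c["R"]),np.array(c["t"]); d=R.T@np.array([(uv[0]-c["cx"])/c["fx"],(uv[1]-c["cy"])/c["fy"],1]); return -R.T@t,d/np.linalg.norm(d)
def atz(c,uv,z):
    o,d=ray(c,uv); return o+d*(z-o[2])/d[2]
def tri(*pairs):
    A=np.zeros((3,3));b=np.zeros(3)
    L=[ray(c,uv) for c,uv in pairs]
    for o,d in L: P=np.eye(3)-np.outer(d,d);A+=P;b+=P@o
    X=np.linalg.solve(A,b); return X,[float(np.linalg.norm((np.eye(3)-np.outer(d,d))@(X-o))) for o,d in L]
def proj(c,X):
    p=np.array(c["R"])@np.array(X)+np.array(c["t"]); return p[0]/p[2]*c["fx"]+c["cx"],p[1]/p[2]*c["fy"]+c["cy"]
def cams():
    import pickle
    return pickle.load(open('cams.pkl','rb'))
E
python3 - <<'E'
from h import *
import pickle
d={n:snap(n) for n in("side","top")}
pickle.dump(d,open('cams.pkl','wb'))
crop(d["side"],230,160,430,390,2.6,"s1");crop(d["top"],240,180,460,280,3.6,"t1")
E
```

```text
(no output)
```

View pics/s1.png

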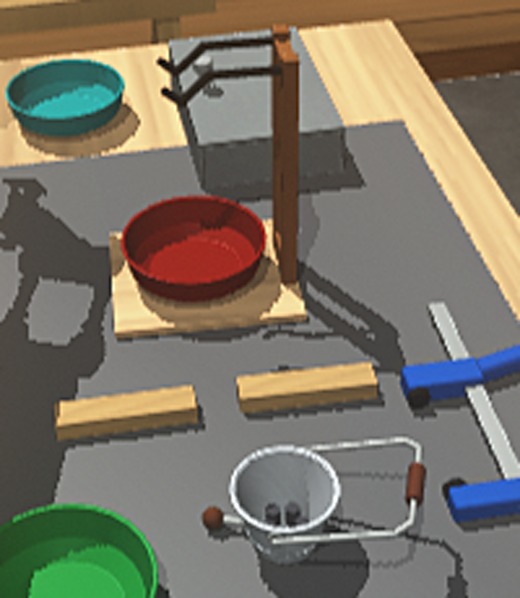

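View pics/t1.png

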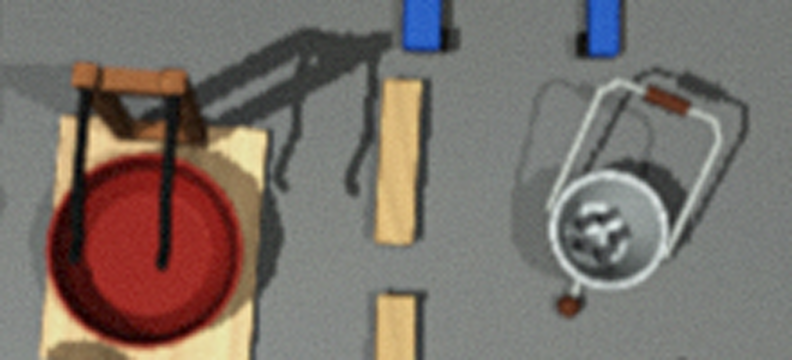

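Run:
```python
from h import *
d=cams();S,T=d["side"],d["top"]
s=lambda u,v:(230+u/2.6,160+v/2.6); t=lambda u,v:(240+u/3.6,180+v/3.6)
np.set_printoptions(precision=4,suppress=True)
P={}
for n,a,b in [("knob",(213,518),(569,304)),("grip",(416,483),(667,101)),("mouth",(285,503),(610,231)),("hookn_tip",(165,92),(163,268)),("hookf_tip",(160,63),(76,262)),("post n",(293,53),(174,80)),("post f",(281,27),(86,74))]:
    P[n],r=tri((S,s(*a)),(T,t(*b))); print(n,P[n],np.round(r,4))
print("dish top",atz(T,t(145,250),.064), atz(S,s(194,238),.064))
for b in [(63,117),(267,130),(40,360),(251,360)]: print("board",atz(T,t(*b),.012))
```

```text
knob [ 0.4995 -0.1592  0.0166] [0.0004 0.0004]
grip [ 0.673  -0.2305  0.105 ] [0.0018 0.0018]
mouth [ 0.5633 -0.1892  0.0573] [0.0009 0.0009]
hookn_tip [0.5148 0.1871 0.2907] [0.0027 0.0027]
hookf_tip [0.5186 0.2522 0.2902] [0.0025 0.0025]
post n [0.6515 0.1784 0.3251] [0.0034 0.0034]
post f [0.6544 0.2435 0.323 ] [0.002 0.002]
dish top [0.5411 0.2216 0.064 ] [0.5451 0.2236 0.064 ]
board [0.6668 0.3042 0.012 ]
board [0.6563 0.1159 0.012 ]
board [0.4435 0.3201 0.012 ]
board [0.4456 0.1282 0.012 ]
```

Red dish confirmed: it's on the base board under the hooks, at crop (194,238). The stand's yaw is about -3.4° and the hook point is about (0.534, 0.218, 0.284). The pail's yaw is about -22.3°, with its origin near (0.564, -0.186) and the bail grip at (0.674, -0.231, 0.10). I'll go over the grip at a height that clears the stand.

```bash
python3 -m pendant '[[20,-40,50,-8,85],[40,-80,90,-16,85],[60,-120,100,-24,85],[80,-165,100,-32,85],[100,-210,100,-40,60]]' 20
python3 -m pendant '[[25,-45,0,-8,60],[50,-90,0,-16,60],[75,-135,0,-24,50],[100,-180,0,-32,50],[125,-220,0,-40,50]]'
python3 -m pendant '[[25,-45,0,-8,60],[50,-90,0,-10,60],[75,-135,0,-10,50],[100,-180,0,-10,50],[125,-220,0,-10,50]]'
python3 -m pendant '[[22,-42,0,0,50],[44,-84,0,0,50],[66,-126,0,0,50],[88,-160,0,0,50],[88,-160,0,0,50]]'
```

```text
t: 0.75
ee_pos: [0.3296, 0.3839, 0.3515]
tool_rot: [[0.463, 0.003, 0.886], [-0.886, 0.002, 0.463], [-0.001, -1.0, 0.004]]
contact_force: [0.3, 0.7, 0.2]
width: 0.0729
t: 1.25
ee_pos: [0.4524, 0.1655, 0.3499]
tool_rot: [[-0.216, 0.001, 0.976], [-0.976, 0.0, -0.216], [-0.0, -1.0, 0.001]]
contact_force: [-0.2, 0.8, 1.4]
width: 0.0499
t: 1.75
ee_pos: [0.5759, -0.052, 0.3498]
tool_rot: [[-0.378, 0.0, 0.926], [-0.926, 0.0, -0.378], [-0.0, -1.0, 0.0]]
contact_force: [0.1, 1.0, 0.1]
width: 0.0503
t: 2.25
ee_pos: [0.6646, -0.215, 0.3476]
tool_rot: [[-0.382, -0.001, 0.924], [-0.924, -0.002, -0.382], [0.002, -1.0, -0.0]]
contact_force: [1.5, -0.0, 0.2]
width: 0.05
```

```bash
python3 -m pendant '[[0,0,-60,0,50],[0,0,-100,0,50],[0,0,-100,0,50],[0,0,-100,0,50]]'
python3 - <<'E'
from h import *
c=snap("wrist","w1"); 
for X in [(.674,-.231,.102),(.4995,-.1592,.0166)]: print(proj(c,X))
print(sensors.read_state()["ee_pos"])
E
```

```text
t: 2.65
ee_pos: [0.6626, -0.2091, 0.2488]
tool_rot: [[-0.377, -0.003, 0.926], [-0.926, 0.001, -0.377], [-0.0, -1.0, -0.003]]
contact_force: [0.8, 0.2, 0.9]
width: 0.0496
(np.float64(346.71109357968976), np.float64(249.53066756663384))
(np.float64(169.04040484570288), np.float64(221.91515432693228))
[ 0.66431373 -0.20978573  0.25181091]
```

View pics/w1.png

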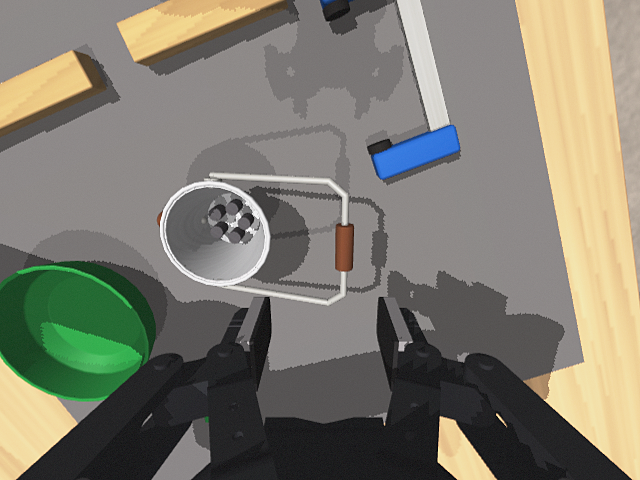

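The prediction lands within 2 px of the grip, seen at (344,247). The pose fell about 10/-21 mm short, so I'll correct that while descending.

```bash
python3 -m pendant '[[10,-21,-40,0,50],[10,-21,-85,0,50],[10,-21,-85,0,50],[10,-21,-85,0,50]]'
python3 - <<'E'
from h import *
c=snap("wrist","w2"); 
print(proj(c,(.6735,-.2305,.102)),sensors.read_state()["ee_pos"])
E
```

```text
t: 3.1
ee_pos: [0.6744, -0.231, 0.1671]
tool_rot: [[-0.377, 0.002, 0.926], [-0.926, -0.001, -0.377], [-0.0, -1.0, 0.002]]
contact_force: [0.2, -0.2, 1.0]
width: 0.0498
(np.float64(322.01621714711484), np.float64(270.59033340399634)) [ 0.67562208 -0.23144146  0.16889692]
```

View pics/w2.png

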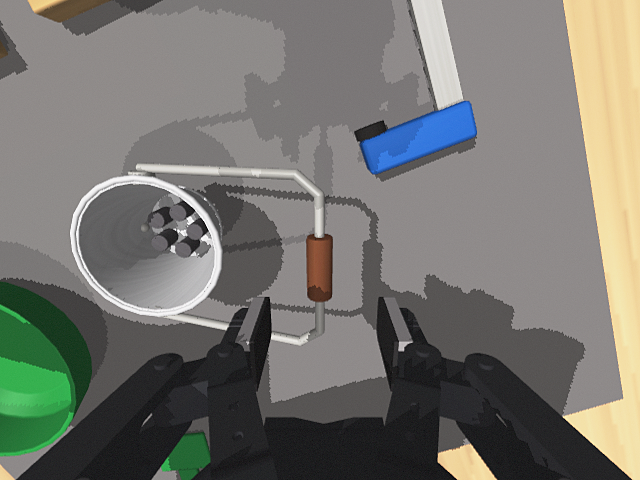

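```bash
python3 -m pendant '[[0,0,-35,0,50],[0,0,-66,0,40],[0,0,-66,0,30],[0,0,-66,0,10],[0,0,-66,0,10]]' 20
python3 -m pendant '[[0,0,0,0,10],[0,0,0,0,10],[0,0,0,0,10]]' 20
python3 - <<'E'
from h import *
c=snap("wrist","w3");
E
```

```text
t: 3.65
ee_pos: [0.6754, -0.2315, 0.1025]
tool_rot: [[-0.377, 0.005, 0.926], [-0.926, -0.002, -0.377], [-0.0, -1.0, 0.005]]
contact_force: [-0.7, -0.2, 0.8]
width: 0.0155
t: 3.95
ee_pos: [0.676, -0.232, 0.1017]
tool_rot: [[-0.377, 0.007, 0.926], [-0.926, -0.003, -0.377], [-0.0, -1.0, 0.007]]
contact_force: [3.5, 0.5, 4.6]
width: 0.0151
```

View pics/w3.png

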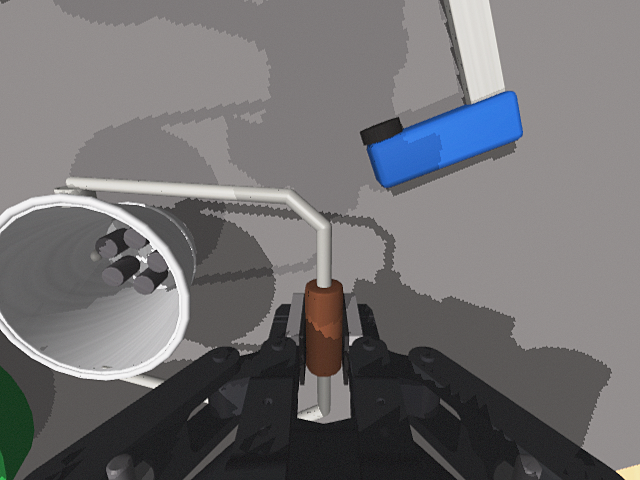

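```bash
python3 -m pendant '[[-5,2,15,0,10],[-12,5,28,0,10],[-21,9,41,0,10],[-31,13,52,0,10],[-42,17,62,0,10]]' 20
python3 -m pendant '[[-12,5,8,0,10],[-25,10,15,0,10],[-39,16,20,0,10],[-53,22,23,0,10],[-67,28,24,0,10]]' 20
python3 - <<'E'
from h import *
c=snap("side"); crop(c,230,200,450,420,2.6,"s2"); c=snap("wrist","w4")
E
```

```text
t: 4.5
ee_pos: [0.6304, -0.2135, 0.1615]
tool_rot: [[-0.377, -0.0, 0.926], [-0.926, 0.0, -0.377], [0.0, -1.0, -0.0]]
contact_force: [1.3, 0.1, -1.9]
width: 0.0152
t: 5.0
ee_pos: [0.5638, -0.1858, 0.1859]
tool_rot: [[-0.377, 0.002, 0.926], [-0.926, -0.001, -0.377], [0.0, -1.0, 0.002]]
contact_force: [1.6, 0.1, -1.0]
width: 0.0147
```

View pics/s2.png

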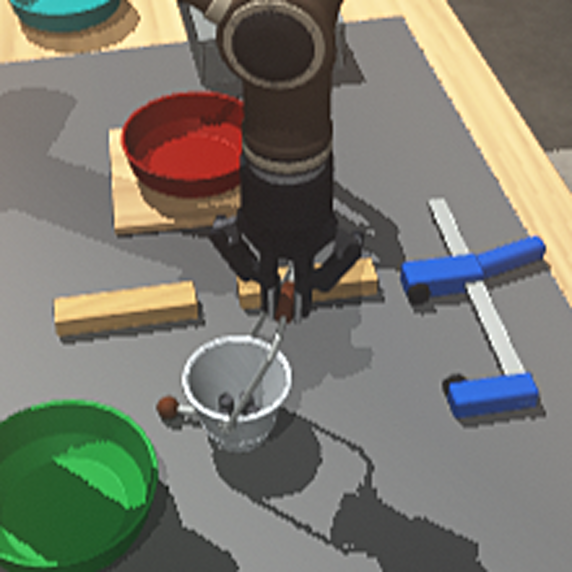

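View pics/w4.png

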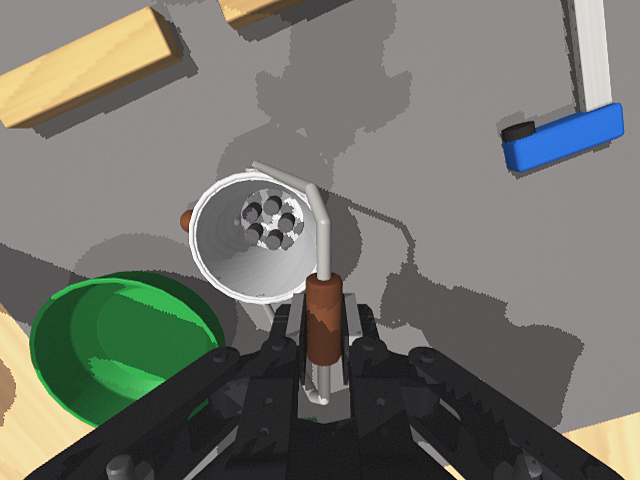

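The bail is up, but the pail was pushed forward a little because the bar didn't turn in the jaws. I'll measure it, then loosen slightly and bring the bail upright before gripping again.

Run:
```python
from h import *
c=snap("wrist");S=snap("side")
m=atz(c,(257,237),.073);print("mouth",m)
print("knob",atz(S,(230+167/2.6,200+407/2.6),.015), atz(c,(187,221),.015))
e=np.mean([sensors.read_state()["ee_pos"] for _ in range(5)],0);print(e)
for y in(-22.3,):
    a=np.radians(y);x=np.array([np.cos(a),np.sin(a)]);print((e-m)[:2]@x,(e-m)[:2]@[-x[1],x[0]])
```

```text
mouth [ 0.51796455 -0.16004485  0.073     ]
knob [ 0.45775214 -0.1403438   0.015     ] [ 0.44771225 -0.13543238  0.015     ]
[ 0.56267814 -0.18521572  0.18434567]
0.05092068996847532 -0.0063214864184029836
```

```bash
python3 -m pendant '[[0,0,0,0,20],[0,0,0,0,20],[-3,1,0,0,20],[-8,3,0,0,20],[-13,5,0,0,20]]' 20
python3 -m pendant '[[-7,3,1,0,20],[-14,6,2,0,20],[-21,9,3,0,20],[-28,12,3,0,20],[-28,12,3,0,20]]' 20
python3 - <<'E'
from h import *
c=snap("side"); crop(c,230,200,450,420,2.6,"s3"); c=snap("wrist","w5")
E
```

```text
t: 5.7
ee_pos: [0.5512, -0.1809, 0.1847]
tool_rot: [[-0.377, 0.0, 0.926], [-0.926, -0.0, -0.377], [0.0, -1.0, 0.0]]
contact_force: [0.1, 0.2, 0.9]
width: 0.0201
t: 6.2
ee_pos: [0.5221, -0.1683, 0.1876]
tool_rot: [[-0.377, -0.001, 0.926], [-0.926, 0.001, -0.377], [-0.0, -1.0, -0.001]]
contact_force: [-0.8, 0.1, 0.5]
width: 0.02
```

View pics/s3.png

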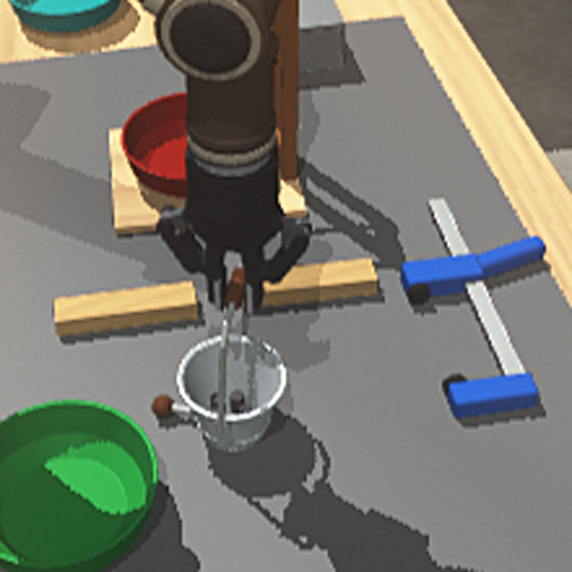

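View pics/w5.png

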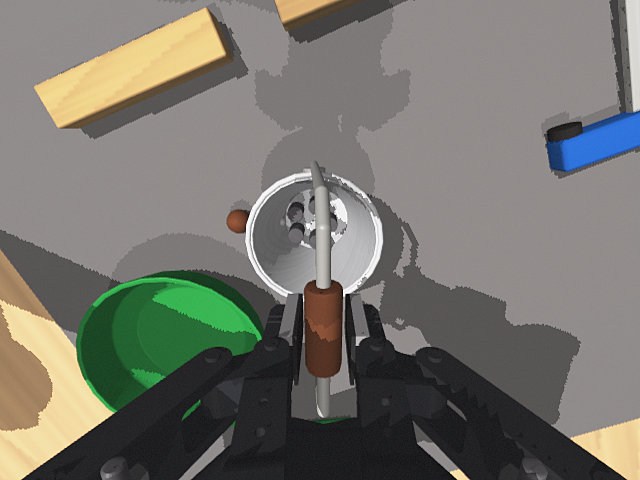

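The bail is upright now: the bar at column 322 sits over the mouth centre at column 315. Next I'll grip it and lift.

```bash
python3 -m pendant '[[0,0,0,0,10],[0,0,0,0,10],[0,0,0,0,10]]' 40
python3 -m pendant '[[0,0,4,0,10],[0,0,10,0,10],[0,0,18,0,10],[0,0,28,0,10],[0,0,40,0,10]]' 40
python3 -m pendant '[[0,0,14,0,10],[0,0,28,0,10],[0,0,42,0,10],[0,0,56,0,10],[0,0,70,0,10]]' 40
python3 - <<'E'
from h import *
c=snap("side"); crop(c,230,130,450,350,2.6,"s4"); c=snap("wrist","w6")
E
```

```text
t: 6.6
ee_pos: [0.5237, -0.1691, 0.1879]
tool_rot: [[-0.377, 0.0, 0.926], [-0.926, -0.0, -0.377], [-0.0, -1.0, 0.0]]
contact_force: [-0.6, 0.5, 2.2]
width: 0.0146
t: 7.1
ee_pos: [0.5231, -0.1688, 0.2281]
tool_rot: [[-0.377, -0.001, 0.926], [-0.926, 0.0, -0.377], [-0.0, -1.0, -0.001]]
contact_force: [-0.0, -0.4, -5.6]
width: 0.0147
t: 7.6
ee_pos: [0.5234, -0.1689, 0.2991]
tool_rot: [[-0.377, 0.0, 0.926], [-0.926, -0.0, -0.377], [0.0, -1.0, 0.0]]
contact_force: [-0.2, 0.5, -5.9]
width: 0.0145
```

View pics/s4.png

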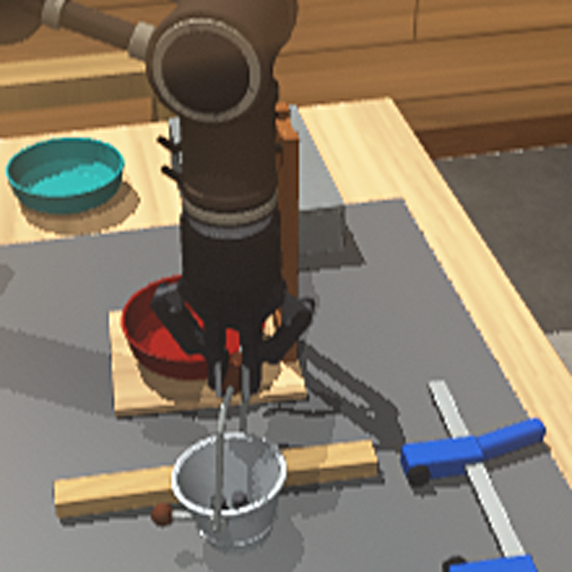

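View pics/w6.png

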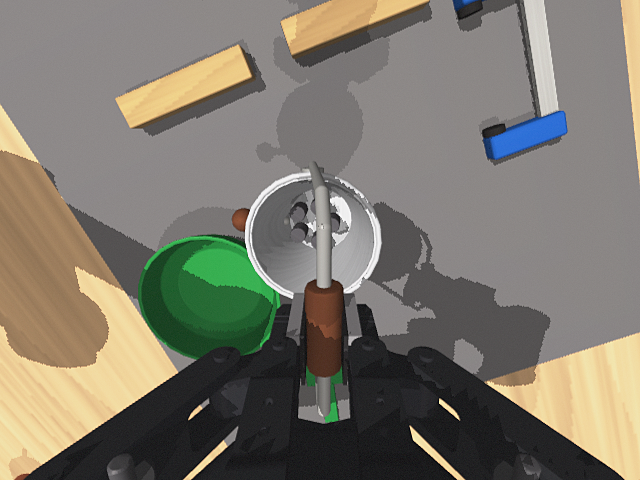

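```bash
python3 -m pendant '[[-4,10,5,1,10],[-10,28,12,3,10],[-19,56,18,5,10],[-30,90,26,7,10],[-41,126,26,9,10]]' 40
python3 -m pendant '[[-12,36,0,2,10],[-24,72,0,4,10],[-36,108,0,6,10],[-48,144,0,8,10],[-59,180,0,10,10]]' 40
python3 -m pendant '[[-9,30,0,0,10],[-16,54,0,0,10],[-21,74,0,0,10],[-23,85,0,0,10],[-24,89,0,0,10]]' 40
python3 -m pendant '[[0,0,0,0,10],[0,0,0,0,10],[0,0,0,0,10],[0,0,0,0,10]]' 40
python3 - <<'E'
from h import *
c=snap("side"); crop(c,200,130,420,350,2.6,"s5"); c=snap("wrist","w7");c=snap("top");crop(c,220,170,420,320,3.8,"t5")
E
```

```text
t: 8.2
ee_pos: [0.4814, -0.0407, 0.3245]
tool_rot: [[-0.225, 0.001, 0.974], [-0.974, 0.001, -0.225], [-0.001, -1.0, 0.0]]
contact_force: [0.6, -0.3, -5.1]
width: 0.0142
t: 8.7
ee_pos: [0.4207, 0.1393, 0.3233]
tool_rot: [[-0.052, -0.002, 0.999], [-0.999, 0.001, -0.052], [-0.001, -1.0, -0.002]]
contact_force: [1.1, 1.3, -5.3]
width: 0.0145
t: 9.2
ee_pos: [0.3981, 0.2273, 0.3235]
tool_rot: [[-0.052, -0.001, 0.999], [-0.999, 0.0, -0.052], [-0.0, -1.0, -0.001]]
contact_force: [0.4, -1.0, -6.0]
width: 0.0145
t: 9.6
ee_pos: [0.3996, 0.2254, 0.3237]
tool_rot: [[-0.056, -0.0, 0.998], [-0.998, -0.0, -0.056], [0.0, -1.0, -0.0]]
contact_force: [0.3, 0.3, -5.9]
width: 0.0147
```

View pics/s5.png

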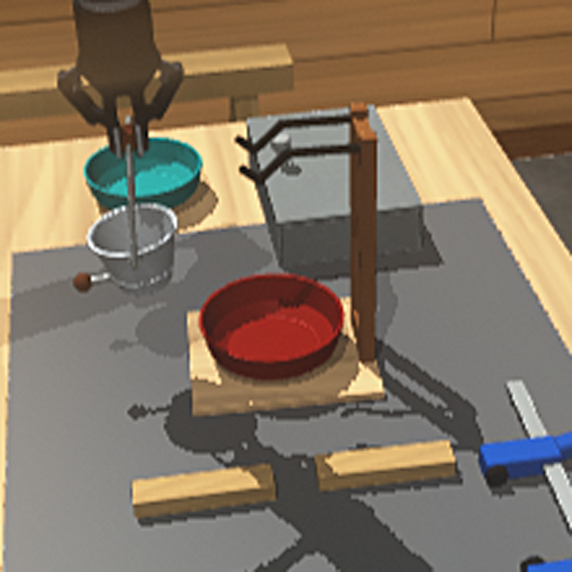

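View pics/w7.png

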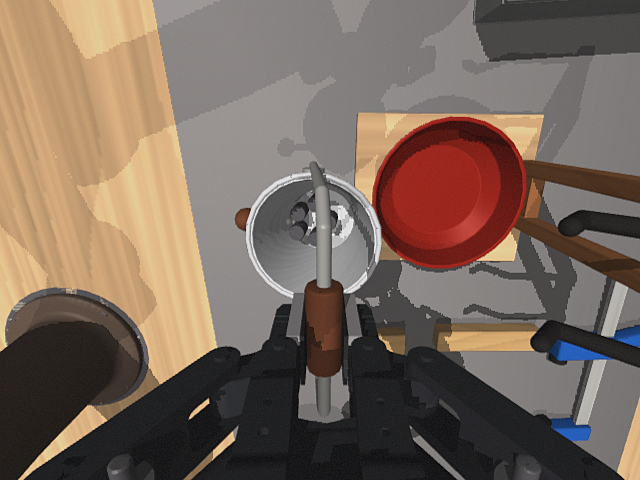

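View pics/t5.png

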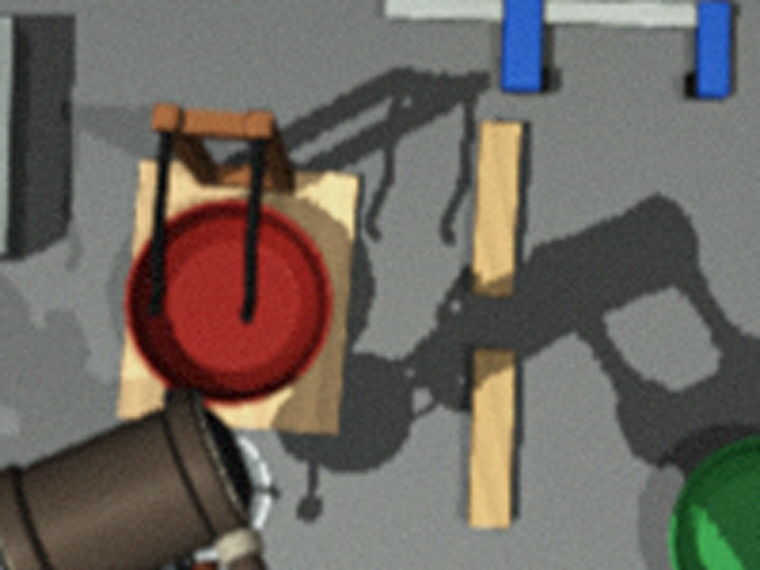

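Run:
```python
from h import *
c=snap("wrist");S=snap("side");np.set_printoptions(precision=4,suppress=True)
a=np.radians(-3.3);X=np.array([np.cos(a),np.sin(a),0]);Y=np.array([-X[1],X[0],0])
s=lambda u,v:(200+u/2.6,130+v/2.6)
f=tri((c,(567,224)),(S,s(238,139)));n=tri((c,(540,340)),(S,s(245,171)))
print(f,n)
for z in(.286,.291):
  p=atz(c,(567,224),z);q=atz(c,(540,340),z);m=(p+q)/2;print(p,q,m,(p-q)[:2],np.degrees(np.arctan2(-(p-q)[0],(p-q)[1])))
g=atz(c,(324,328),.325+.008);print("grip",g)
print("lateral mid-grip",(m-g)@Y,"fwd",(m-g)@X)
```

```text
(array([0.5206, 0.2571, 0.2891]), [0.0014153733546823513, 0.0014153733546823138]) (array([0.5188, 0.1896, 0.287 ]), [0.0013057637482790996, 0.001305763748279262])
[0.5212 0.2561 0.286 ] [0.5179 0.1891 0.286 ] [0.5196 0.2226 0.286 ] [0.0033 0.067 ] -2.801635257652557
[0.5176 0.2577 0.291 ] [0.5144 0.1928 0.291 ] [0.516  0.2252 0.291 ] [0.0032 0.0649] -2.801635257652598
grip [0.3998 0.234  0.333 ]
lateral mid-grip -0.0020517203834995467 fwd 0.11647267584865609
```

```bash
python3 -m pendant '[[8,0,-2,0,10],[22,-1,-4,0,10],[40,-2,-4,0,10],[58,-3,-4,0,10],[70,-4,-4,0,10]]' 40
python3 -m pendant '[[10,-1,0,0,10],[14,-1,0,0,10],[15,-1,0,0,10],[15,-1,0,0,10]]' 40
python3 - <<'E'
from h import *
c=snap("side"); crop(c,240,140,370,270,4.5,"s6"); c=snap("wrist","w8")
E
```

```text
t: 10.35
ee_pos: [0.4718, 0.2219, 0.3194]
tool_rot: [[-0.056, 0.001, 0.998], [-0.998, -0.0, -0.056], [-0.0, -1.0, 0.001]]
contact_force: [-0.1, -0.5, -5.5]
width: 0.0143
t: 10.75
ee_pos: [0.484, 0.2211, 0.3195]
tool_rot: [[-0.055, -0.001, 0.998], [-0.998, -0.0, -0.055], [0.0, -1.0, -0.001]]
contact_force: [0.8, -0.4, -6.5]
width: 0.0145
```

View pics/s6.png

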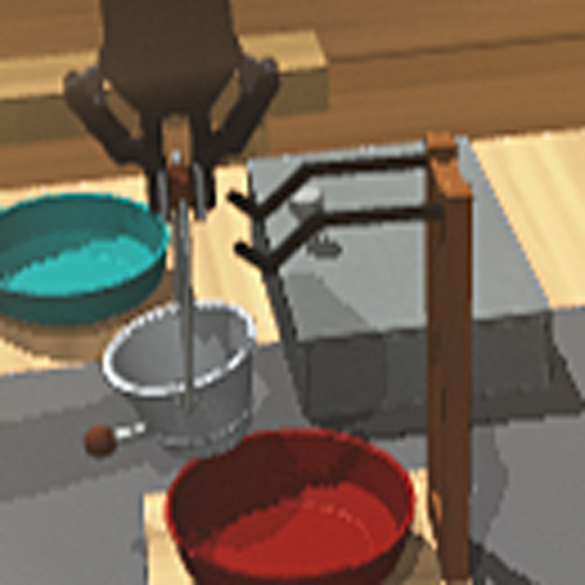

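View pics/w8.png

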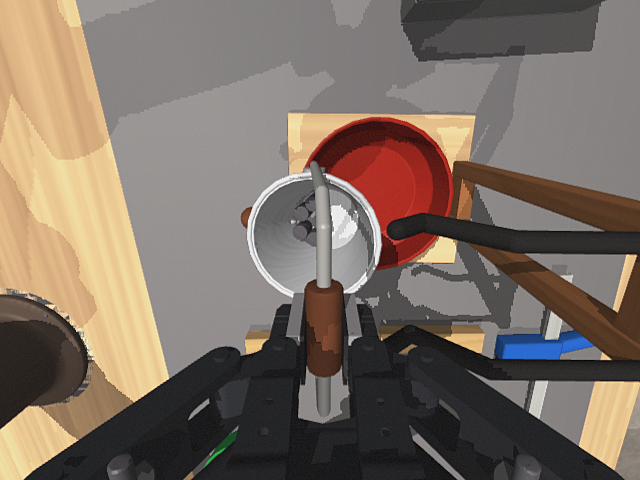

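Run:
```python
from h import *
c=snap("wrist");e=np.mean([sensors.read_state()["ee_pos"] for _ in range(3)],0);print(e)
a=np.radians(-3.2);X=np.array([np.cos(a),np.sin(a),0]);Y=np.array([-X[1],X[0],0])
for d in(-44,-20,0,20,44): print(d,np.round(proj(c,e+Y*d/1000),0))
H=np.array([.533,.2195,.286])
for y in(-33,33):
  for dx,dz in((-16,4),(0,0),(50,20),(100,20)): print(y,dx,np.round(proj(c,H+X*dx/1000+Y*y/1000+[0,0,dz/1000]),0))
```

```text
[0.48378413 0.22117368 0.31970938]
-44 [324. 414.]
-20 [325. 372.]
0 [325. 333.]
20 [325. 290.]
44 [325. 233.]
-33 -16 [386. 352.]
-33 0 [414. 348.]
-33 50 [526. 373.]
-33 100 [628. 373.]
33 -16 [395. 235.]
33 0 [426. 232.]
33 50 [556. 246.]
33 100 [673. 246.]
```

Grip and hooks line up sideways to about 1–2 mm, with the rods at rows 240 and 370. I'll move in and lower.

```bash
python3 -m pendant '[[8,0,0,0,10],[20,-1,0,0,10],[34,-2,0,0,10],[44,-2,0,0,10],[49,-3,0,0,10]]' 40
python3 -m pendant '[[0,0,0,0,10],[0,0,0,0,10],[0,0,-4,0,10],[0,0,-9,0,10],[0,0,-14,0,10]]' 40
python3 - <<'E'
from h import *
c=snap("side"); crop(c,240,140,370,270,4.5,"s7"); c=snap("wrist","w9")
E
```

```text
t: 11.4
ee_pos: [0.5353, 0.218, 0.3196]
tool_rot: [[-0.056, 0.001, 0.998], [-0.998, 0.0, -0.056], [-0.0, -1.0, 0.001]]
contact_force: [1.1, -0.3, -5.3]
width: 0.0146
t: 11.9
ee_pos: [0.533, 0.2181, 0.3052]
tool_rot: [[-0.055, -0.0, 0.998], [-0.998, -0.0, -0.055], [0.0, -1.0, -0.0]]
contact_force: [-0.4, 0.7, -5.2]
width: 0.0147
```

View pics/s7.png

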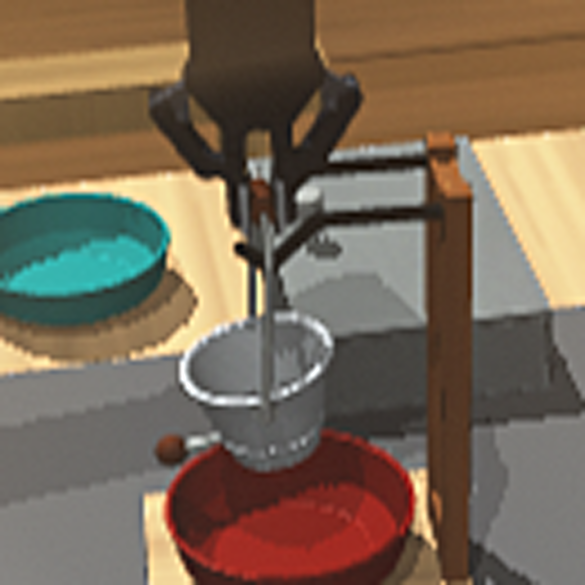

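View pics/w9.png

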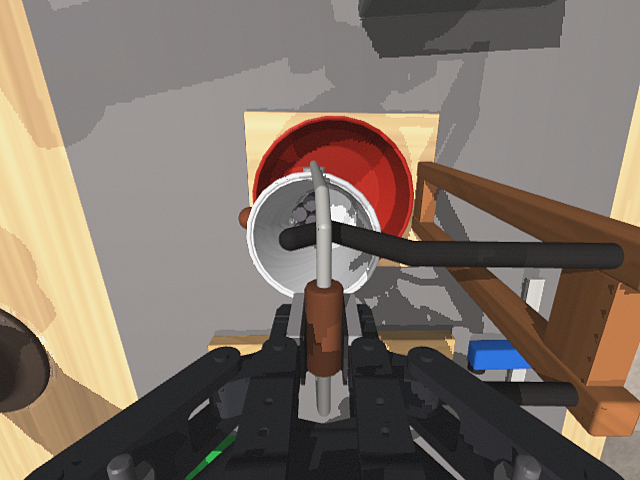

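```bash
python3 -m pendant '[[0,0,-5,0,10],[0,0,-10,0,10],[0,0,-13,0,10],[0,0,-16,0,10],[0,0,-16,0,10]]' 40
python3 -m pendant '[[0,0,-1,0,10],[0,0,-2,0,10],[0,0,-3,0,10],[0,0,-3,0,10]]' 40
python3 - <<'E'
from h import *
c=snap("side"); crop(c,240,140,370,270,4.5,"s8"); c=snap("wrist","w10")
E
```

```text
t: 12.5
ee_pos: [0.533, 0.218, 0.289]
tool_rot: [[-0.055, -0.001, 0.998], [-0.998, -0.0, -0.055], [0.0, -1.0, -0.001]]
contact_force: [-1.0, -0.1, -6.3]
width: 0.0147
t: 12.9
ee_pos: [0.5337, 0.2182, 0.2874]
tool_rot: [[-0.055, 0.001, 0.998], [-0.998, 0.0, -0.055], [-0.0, -1.0, 0.001]]
contact_force: [-0.9, -1.2, -3.9]
width: 0.0149
```

View pics/s8.png

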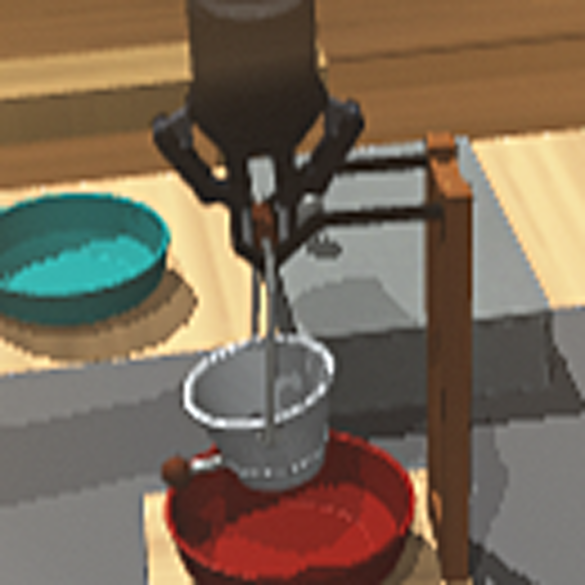

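View pics/w10.png

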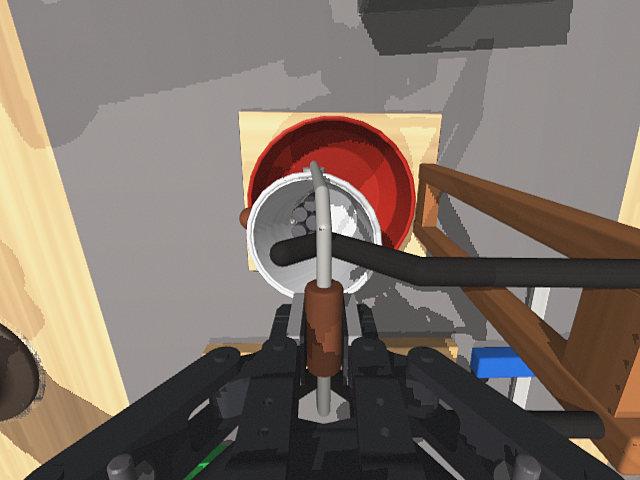

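Contact is starting, with the load down from about 6 N to 3.9 N. I'll lower in small steps until the hooks carry it.

```bash
python3 -m pendant '[[0,0,-1,0,10],[0,0,-2,0,10],[0,0,-2,0,10],[0,0,-2,0,10]]' 40
python3 - <<'E'
from h import *
print(sensors.read_state()["contact_force"],sensors.read_state()["ee_pos"])
E
```

```text
t: 13.4
ee_pos: [0.5339, 0.2182, 0.2871]
tool_rot: [[-0.055, 0.002, 0.998], [-0.998, 0.001, -0.055], [-0.001, -1.0, 0.002]]
contact_force: [-3.3, -0.5, 5.1]
width: 0.0145
[-3.29390113 -0.49131404  5.09614563] [0.53391333 0.21820116 0.2870943 ]
```

```bash
python3 -m pendant '[[0,0,0,0,20],[0,0,0,0,24],[0,0,0,0,30],[0,0,0,0,30]]' 20
python3 -m pendant '[[0,0,10,0,30],[0,0,25,0,30],[0,0,45,0,30],[-5,0,75,0,30],[-20,0,110,0,30]]'
python3 - <<'E'
from h import *
c=snap("side"); crop(c,240,140,370,270,4.5,"s9"); c=snap("wrist","w11")
E
```

```text
t: 13.8
ee_pos: [0.5334, 0.2181, 0.2845]
tool_rot: [[-0.055, 0.0, 0.998], [-0.998, 0.0, -0.055], [-0.0, -1.0, 0.0]]
contact_force: [0.3, 0.1, -0.6]
width: 0.03
t: 14.3
ee_pos: [0.5137, 0.2179, 0.396]
tool_rot: [[-0.056, -0.0, 0.998], [-0.998, -0.0, -0.056], [0.0, -1.0, -0.0]]
contact_force: [-0.0, 0.1, -0.3]
width: 0.0301
```

View pics/s9.png

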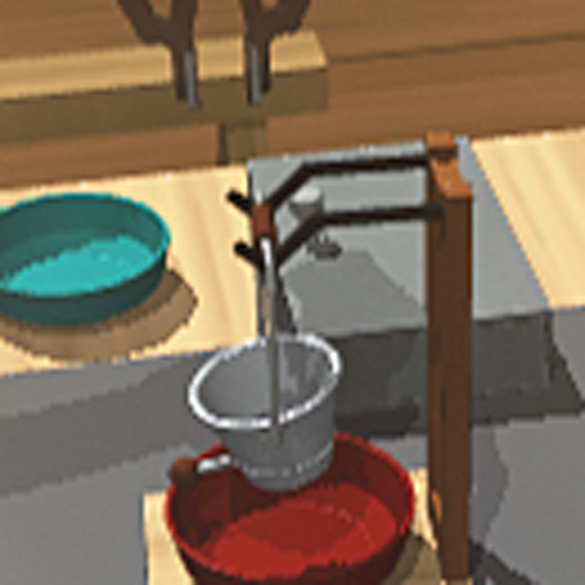

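View pics/w11.png

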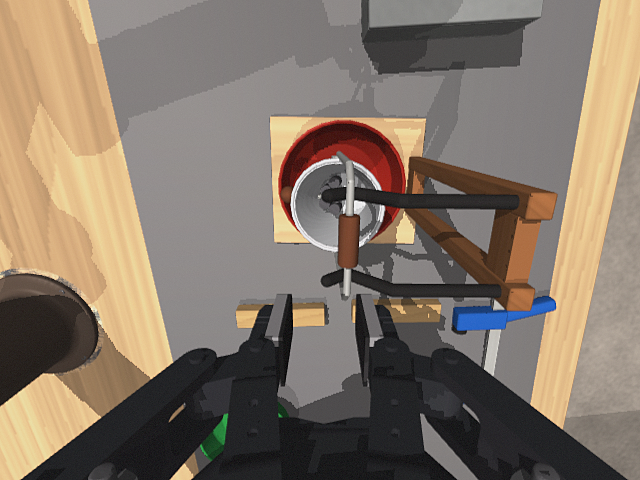

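The bail is in both hooks, with the bar at (347,240) across the two Vs, and the knob faces front. I'll back off and turn for the knob while the swing dies out.

```bash
python3 -m pendant '[[-30,2,0,8,40],[-60,4,0,16,45],[-85,6,0,24,45],[-85,6,0,32,45],[-85,6,0,40,45]]'
python3 -m pendant '[[0,0,0,8,45],[0,0,0,16,45],[0,0,-10,24,45],[0,0,-20,32,45],[0,0,-30,40,45]]'
python3 -m pendant '[[0,0,-20,8,45],[0,0,-40,10,45],[0,0,-60,10,45],[0,0,-60,10,45],[0,0,-60,10,45]]'
python3 -m pendant '[[0,0,0,0,45],[0,0,0,0,45],[0,0,0,0,45],[0,0,0,0,45],[0,0,0,0,45]]'
python3 - <<'E'
from h import *
np.set_printoptions(precision=4,suppress=True)
c=snap("side"); crop(c,240,140,370,270,4.5,"s10"); c=snap("wrist","w12")
print(-np.array(c["R"]).T@c["t"],sensors.read_state()["ee_pos"], proj(c,(.4635,.2225,.112)))
E
```

```text
t: 14.9
ee_pos: [0.4278, 0.2243, 0.3959]
tool_rot: [[0.605, 0.002, 0.796], [-0.796, 0.001, 0.605], [0.001, -1.0, 0.002]]
contact_force: [0.8, 0.8, 0.0]
width: 0.0452
t: 15.4
ee_pos: [0.4287, 0.2241, 0.3653]
tool_rot: [[0.975, 0.001, 0.222], [-0.222, 0.001, 0.975], [0.001, -1.0, 0.001]]
contact_force: [0.3, 0.7, 0.1]
width: 0.0451
t: 15.9
ee_pos: [0.4286, 0.2241, 0.3053]
tool_rot: [[0.998, 0.0, 0.055], [-0.055, 0.0, 0.998], [0.0, -1.0, 0.0]]
contact_force: [-0.4, 0.7, 0.1]
width: 0.0449
t: 16.4
ee_pos: [0.4285, 0.2241, 0.305]
tool_rot: [[0.998, 0.0, 0.055], [-0.055, 0.0, 0.998], [0.0, -1.0, 0.0]]
contact_force: [-0.5, -0.5, 0.2]
width: 0.0451
[0.3455 0.2282 0.4279] [0.4284 0.2241 0.3048] (np.float64(324.44873152043783), np.float64(252.77878759882773))
```

View pics/s10.png

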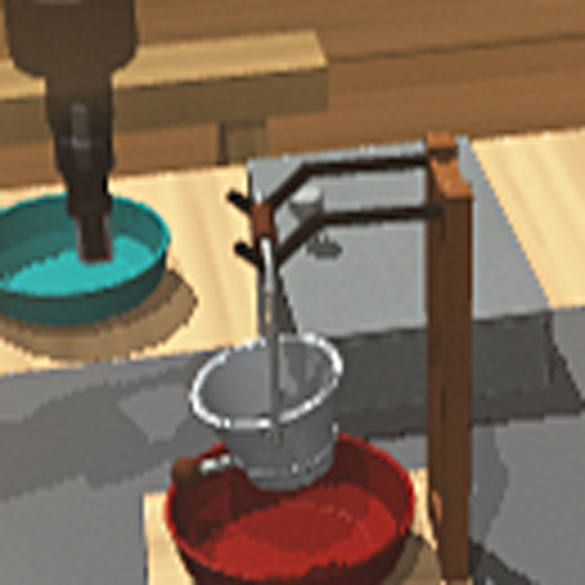

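View pics/w12.png

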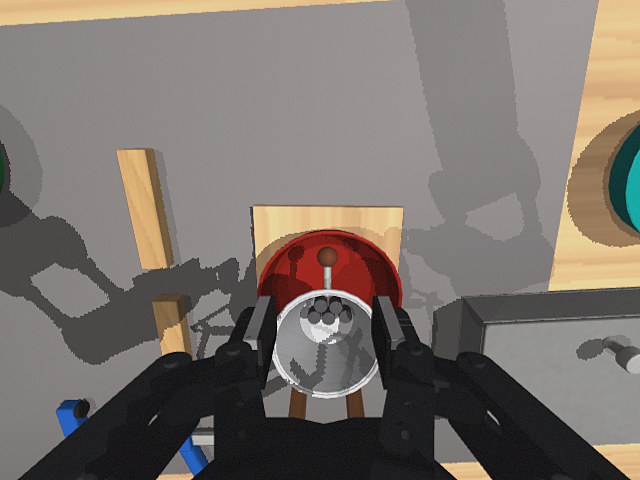

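Run:
```python
from h import *
np.set_printoptions(precision=4,suppress=True)
w=snap("wrist");S=snap("side")
s=lambda u,v:(240+u/4.5,140+v/4.5)
K,r=tri((w,(328,257)),(S,s(185,470)));print("knob",K,r, atz(w,(328,257),.112),atz(w,(328,257),.116))
# bar at grip centre from side
print("bar z at plane", tri((S,s(262,222)),(S,s(262,222)))[0] if 0 else [atz(S,s(262,222),z) for z in(.284,.289)])
e=np.mean([sensors.read_state()["ee_pos"] for _ in range(3)],0);print(e,(K-e)*1000)
```

```text
knob [0.4733 0.2259 0.1008] [0.0008365289335451476, 0.0008365289335449601] [0.4681 0.2258 0.112 ] [0.4666 0.2258 0.116 ]
bar z at plane [array([0.5369, 0.2295, 0.284 ]), array([0.5358, 0.2207, 0.289 ])]
[0.4283 0.224  0.3047] [  45.0021    1.8153 -203.8861]
```

The knob is at about (0.473, 0.226, 0.101). That means the pail hangs knob-down by about 7°. Next I'll work out the two-link path (bail plus pail) for tipping with the tool vertical.

```bash
cat > tip.py <<'E'
import numpy as np
from scipy.optimize import fsolve
def knob(al,ph): return np.array([-125*np.sin(al)-70*np.cos(ph)-48*np.sin(ph), -125*np.cos(al)+70*np.sin(ph)-48*np.cos(ph)])
def solve(K,g): return fsolve(lambda q:knob(*q)-K,g)
E
python3 - <<'E'
from tip import *
g=np.array([0,-.13]);s=knob(*g);print(s)
for i,z in enumerate(range(-182,-9,12)):
    x=s[0]-min(4*i,34)*.25*1.0-0
    g=solve([x,z],g);print(round(x,1),z,np.degrees(g).round(1))
print("targets at x=-68/-75")
for ph in(90,95,100,105,110):
  for x in(-66,-72):
    al=np.arcsin((-x-70*np.cos(np.radians(ph))-48*np.sin(np.radians(ph)))/125);print(ph,x,knob(al,np.radians(ph)).round(1),np.degrees(al).round(1))
E
python3 -m pendant '[[20,1,0,0,45],[41,2,-20,0,45],[41,2,-60,0,45],[41,2,-105,0,45],[41,2,-135,0,45]]'
python3 - <<'E'
from h import *
c=snap("side"); crop(c,240,140,370,270,4.5,"s11"); c=snap("wrist","w13")
print(proj(c,(.4733,.2259,.1008)),sensors.read_state()["ee_pos"])
E
```

```text
[ -63.18689371 -181.66936088]
-63.2 -182 [ 0.1 -7.7]
-64.2 -170 [-3.5  2.2]
-65.2 -158 [-5.8 11.1]
-66.2 -146 [-7.3 19.4]
-67.2 -134 [-7.9 27.6]
-68.2 -122 [-7.7 35.7]
-69.2 -110 [-6.7 44. ]
-70.2 -98 [-4.8 52.7]
-71.2 -86 [-1.9 61.7]
-71.7 -74 [ 1.7 71.3]
-71.7 -62 [ 6.4 81.6]
-71.7 -50 [12.4 92.6]
-71.7 -38 [ 19.8 104.2]
-71.7 -26 [ 28.4 116.1]
-71.7 -14 [ 37.8 127.8]
targets at x=-68/-75
90 -66 [-66.  -53.7] 8.3
90 -72 [-72.  -52.7] 11.1
95 -66 [-66.  -48.7] 11.2
95 -72 [-72.  -47.4] 14.0
100 -66 [-66.  -43.9] 14.3
100 -72 [-72.  -42.2] 17.2
105 -66 [-66.  -39.1] 17.6
105 -72 [-72.  -37.1] 20.5
110 -66 [-66.  -34.5] 21.0
110 -72 [-72. -32.] 24.0
t: 17.1
ee_pos: [0.468, 0.2254, 0.1667]
tool_rot: [[0.998, -0.003, 0.055], [-0.055, -0.001, 0.998], [-0.003, -1.0, -0.001]]
contact_force: [0.1, 0.5, -0.5]
width: 0.0451
(np.float64(328.6390188948476), np.float64(288.9141662160104)) [0.46524487 0.22440804 0.16461397]
```

View pics/s11.png

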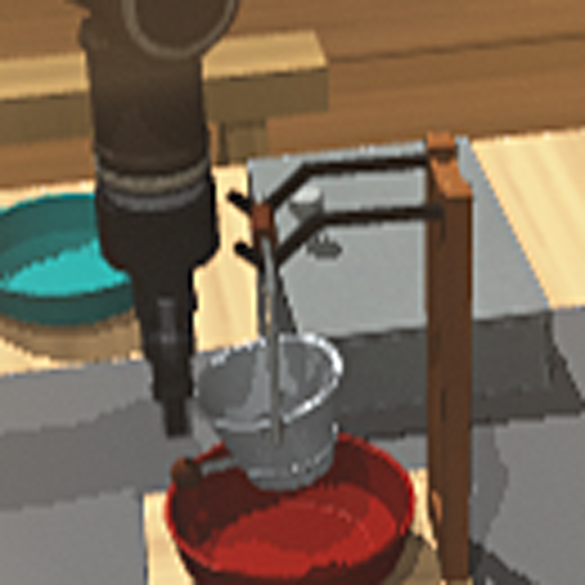

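View pics/w13.png

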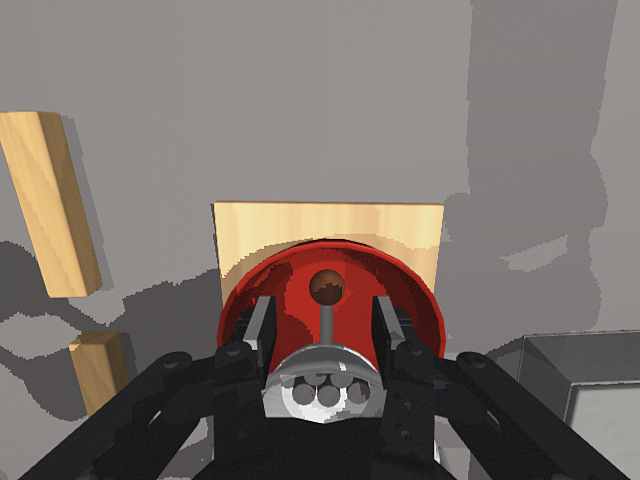

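```bash
python3 -m pendant '[[0,0,-20,0,45],[0,0,-40,0,45],[0,0,-55,0,45],[0,0,-55,0,45]]'
python3 - <<'E'
from h import *
c=snap("side"); crop(c,240,140,370,270,4.5,"s12"); c=snap("wrist","w14")
print(proj(c,(.4733,.2259,.1008)),sensors.read_state()["ee_pos"])
E
```

```text
t: 17.6
ee_pos: [0.469, 0.226, 0.1146]
tool_rot: [[0.998, -0.002, 0.055], [-0.055, -0.001, 0.998], [-0.002, -1.0, -0.001]]
contact_force: [-1.0, 0.4, -0.2]
width: 0.045
(np.float64(324.1892973442404), np.float64(322.47476257877133)) [0.47058182 0.22655649 0.11627902]
```

View pics/s12.png

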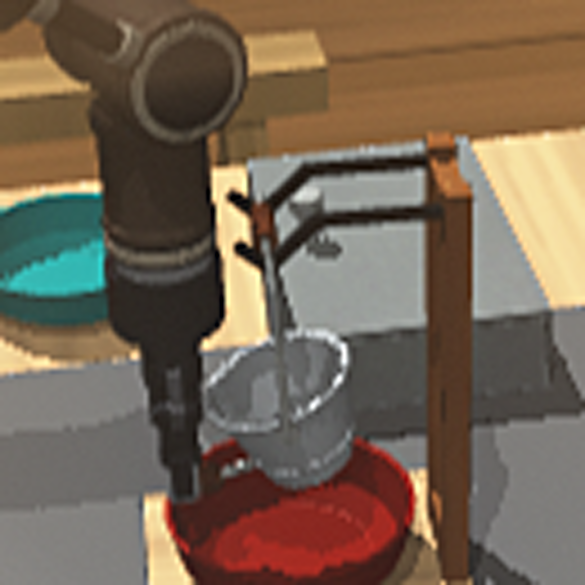

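View pics/w14.png

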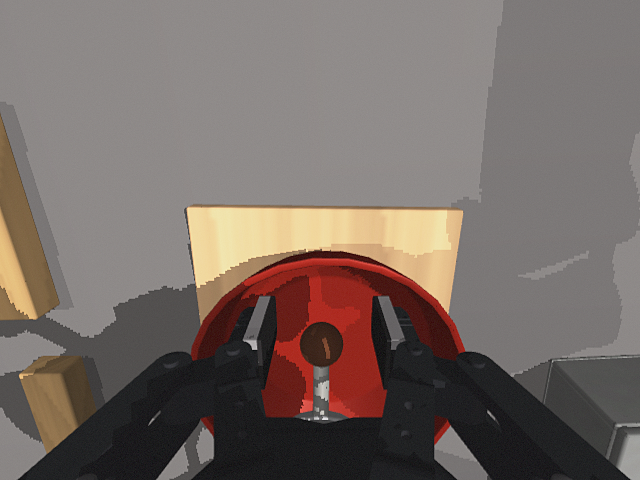

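Run:
```python
from h import *
np.set_printoptions(precision=4,suppress=True)
w=snap("wrist");e=np.mean([sensors.read_state()["ee_pos"] for _ in range(3)],0);print(e)
for z in(.098,.101,.105): print(atz(w,(322,345),z))
for dx in(-11,0,11):
  for dz in(0,-19): print(dx,dz,np.round(proj(w,e+[dx/1e3,0,dz/1e3]),0))
S=snap("side")
print(np.round(proj(S,e),1),[(240+a/4.5,140+b/4.5) for a,b in((232,468),(185,495))])
```

```text
[0.4709 0.2267 0.1166]
[0.4889 0.2243 0.098 ]
[0.4867 0.2244 0.101 ]
[0.4839 0.2246 0.105 ]
-11 0 [324. 313.]
-11 -19 [324. 292.]
0 0 [325. 336.]
0 -19 [325. 312.]
11 0 [326. 357.]
11 -19 [326. 332.]
[279.7 240.3] [(291.55555555555554, 244.0), (281.1111111111111, 250.0)]
```

The pail was nudged back: the knob is now near x=0.485. Something on the gripper touches the front rim, so I'll raise a little and watch the knob.

```bash
python3 -m pendant '[[0,0,4,0,45],[0,0,7,0,45],[0,0,7,0,45],[0,0,7,0,45],[0,0,7,0,45]]'
python3 - <<'E'
from h import *
c=snap("side"); crop(c,240,140,370,270,4.5,"s13"); c=snap("wrist","w15")
print(proj(c,(.4733,.2259,.1008)),sensors.read_state()["ee_pos"])
E
```

```text
t: 18.3
ee_pos: [0.4693, 0.226, 0.1217]
tool_rot: [[0.998, 0.0, 0.055], [-0.055, -0.0, 0.998], [0.0, -1.0, -0.0]]
contact_force: [0.2, 0.3, 0.3]
width: 0.045
(np.float64(324.8378208646475), np.float64(316.8698021790303)) [0.46924965 0.22597737 0.12155228]
```

View pics/w15.png

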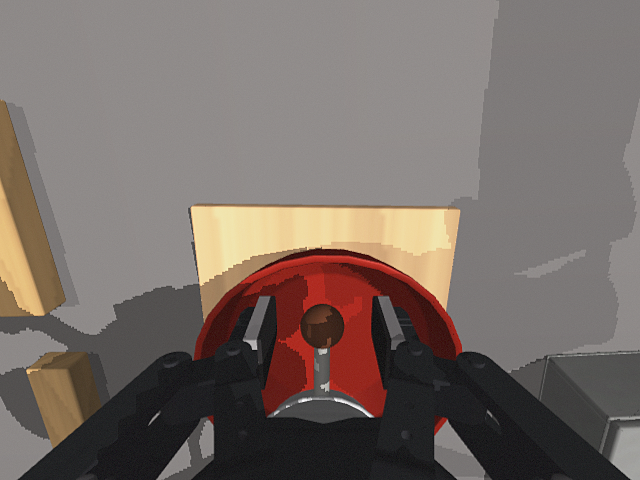

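View pics/s13.png

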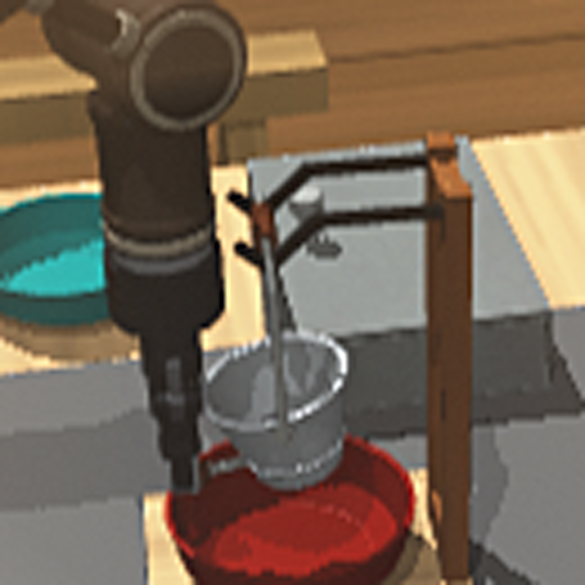

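```bash
python3 -m pendant '[[0,0,20,0,45],[0,0,60,0,45],[-20,0,110,0,45],[-40,0,130,0,45],[-40,0,130,0,45]]'
python3 -m pendant '[[0,0,0,0,45],[0,0,0,0,45],[0,0,0,0,45],[0,0,0,0,45],[0,0,0,0,45]]'
python3 - <<'E'
from h import *
import pickle
d={n:snap(n) for n in("side","wrist")};pickle.dump(d,open("hang.pkl","wb"))
crop(d["side"],260,170,330,260,6.5,"s14");crop(d["wrist"],220,180,440,420,2.5,"w16")
E
```

```text
t: 18.9
ee_pos: [0.43, 0.2271, 0.2558]
tool_rot: [[0.999, 0.006, 0.054], [-0.054, 0.003, 0.999], [0.006, -1.0, 0.003]]
contact_force: [1.3, 0.4, 0.1]
width: 0.0449
t: 19.4
ee_pos: [0.4292, 0.2258, 0.2507]
tool_rot: [[0.998, -0.002, 0.055], [-0.055, -0.001, 0.998], [-0.002, -1.0, -0.001]]
contact_force: [-0.1, -0.3, 0.7]
width: 0.0448
```

View pics/s14.png

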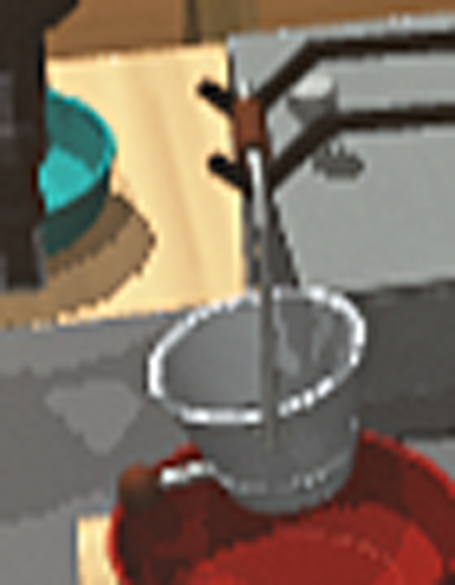

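View pics/w16.png

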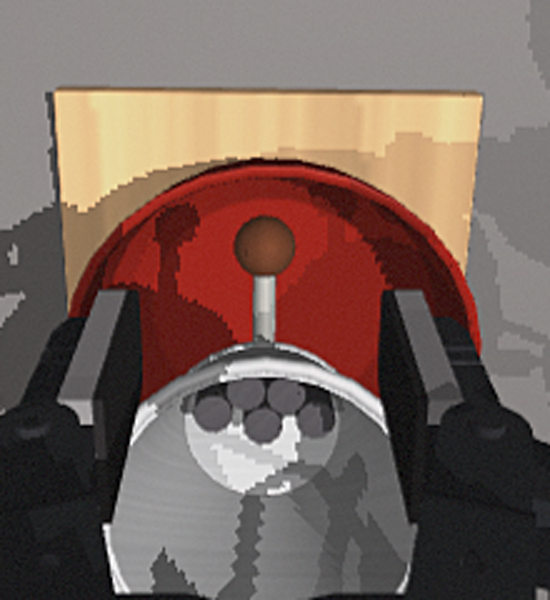

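Run:
```python
from h import *
import pickle
from scipy.optimize import least_squares
d=pickle.load(open("hang.pkl","rb"));S,W=d["side"],d["wrist"]
s=lambda u,v:np.array([260+u/6.5,170+v/6.5]);w=lambda u,v:np.array([220+u/2.5,180+v/2.5])
def model(p):
    x,y,z,ph,yaw,roll=p
    cy,sy=np.cos(yaw),np.sin(yaw);Rz=np.array([[cy,-sy,0],[sy,cy,0],[0,0,1]])
    c,n=np.cos(ph),np.sin(ph);Ry=np.array([[c,0,n],[0,1,0],[-n,0,c]])
    cr,sr=np.cos(roll),np.sin(roll);Rx=np.array([[1,0,0],[0,cr,-sr],[0,sr,cr]])
    R=Rz@Rx@Ry
    f=lambda v:np.array([x,y,z])+R@(np.array(v)-[0,0,60])/1000   # pivot at P
    return f
def res(p):
    f=model(p);k=f((-70,0,12))
    r=[np.array(proj(S,k))-s(138,487),(np.array(proj(W,k))-w(264,246))]
    t=np.linspace(0,2*np.pi,181)
    q=np.array([proj(S,f((49*np.cos(a),49*np.sin(a),70))) for a in t])
    r.append([q[:,0].min()-s(147,0)[0],q[:,0].max()-s(367,0)[0],q[:,1].min()-s(0,286)[1],q[:,1].max()-s(0,424)[1]])
    q=np.array([proj(W,f((49*np.cos(a),49*np.sin(a),70))) for a in t])
    r.append([(q[:,1].min()-w(0,348)[1])])
    return np.concatenate([np.ravel(a) for a in r]+[[(p[4]+.056)*100,p[5]*100]])
o=least_squares(res,[.534,.222,.16,-.1,-.056,0]);p=o.x
print(p.round(4),np.degrees(p[3]),o.fun.round(2))
f=model(p);print("knob",f((-70,0,12)),"rimfront",f((-49,0,70)),"floor",f((0,0,0)))
```

```text
[ 5.311e-01  2.218e-01  1.580e-01 -2.505e-01 -5.530e-02  3.000e-04] -14.35512947781632 [ 0.45  1.5   0.34 -0.26 -0.43 -2.88  0.94  0.23  1.11  0.07  0.03]
knob [0.47523888 0.22486722 0.09418548] rimfront [0.48119301 0.22451832 0.15558114] floor [0.54592029 0.22095477 0.09991534]
```

The pail really hangs about 11–14° knob-down, because the nuts have heaped on the knob side. So the half-closed finger linkages met the rim. I'll retry with the jaws fully open, a few mm further forward, and check the knob as I descend.

```bash
python3 -m pendant '[[20,0,0,0,85],[38,-1,-20,0,85],[38,-1,-65,0,85],[38,-1,-105,0,85],[38,-1,-128,0,85]]'
python3 -m pendant '[[0,0,-4,0,85],[0,0,-8,0,85],[0,0,-8,0,85]]'
python3 - <<'E'
from h import *
c=snap("side"); crop(c,240,140,370,270,4.5,"s17"); c=snap("wrist","w17")
print(proj(c,(.4745,.2252,.098)),sensors.read_state()["ee_pos"])
E
```

```text
t: 20.0
ee_pos: [0.4654, 0.2241, 0.1203]
tool_rot: [[0.998, -0.005, 0.055], [-0.055, -0.002, 0.998], [-0.005, -1.0, -0.002]]
contact_force: [-0.3, 0.6, 0.3]
width: 0.0853
t: 20.3
ee_pos: [0.4684, 0.2255, 0.1167]
tool_rot: [[0.998, 0.002, 0.055], [-0.055, 0.001, 0.998], [0.002, -1.0, 0.001]]
contact_force: [-0.1, 0.3, -0.1]
width: 0.0852
(np.float64(324.4130997093147), np.float64(321.7463719301927)) [0.46880494 0.22563932 0.11740583]
```

View pics/w17.png

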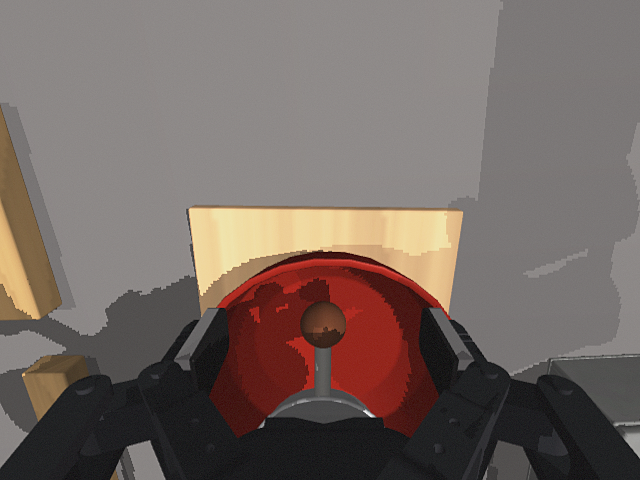

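View pics/s17.png

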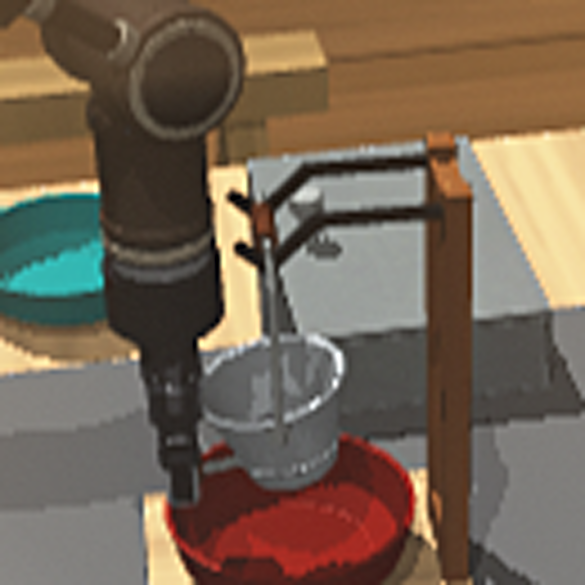

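With the jaws wide open the knob, at (323,324), is undisturbed: predicted row 322. I'll go lower.

```bash
python3 -m pendant '[[0,0,-3,0,85],[0,0,-6,0,85],[0,0,-6,0,85],[0,0,-6,0,85]]'
python3 - <<'E'
from h import *
c=snap("wrist","w18")
print(proj(c,(.4745,.2252,.098)),sensors.read_state()["ee_pos"])
E
```

```text
t: 20.8
ee_pos: [0.4673, 0.2251, 0.1097]
tool_rot: [[0.998, 0.0, 0.055], [-0.055, 0.0, 0.998], [0.0, -1.0, 0.0]]
contact_force: [-0.5, 0.6, 0.4]
width: 0.0848
(np.float64(325.8414943531945), np.float64(333.1697950116906)) [0.4673882  0.225052   0.10974241]
```

View pics/w18.png

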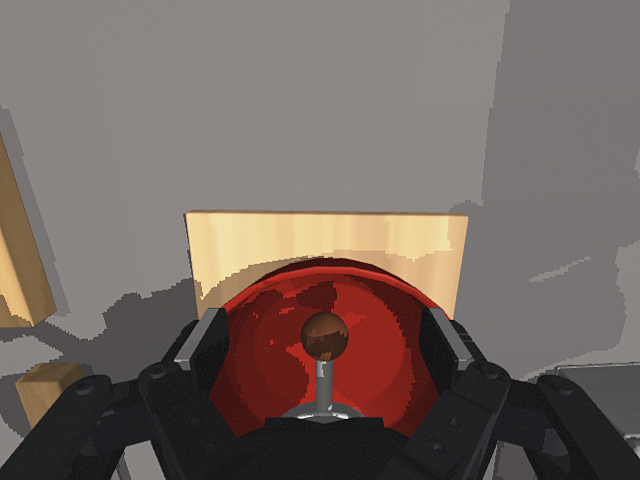

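```bash
python3 -m pendant '[[0,0,-2,0,50],[0,0,-2,0,40],[0,0,-2,0,32],[0,0,-2,0,28]]' 25
python3 - <<'E'
from h import *
c=snap("wrist","w19")
print(proj(c,(.4745,.2252,.098)),sensors.read_state()["ee_pos"])
E
```

```text
t: 21.25
ee_pos: [0.4674, 0.2251, 0.1077]
tool_rot: [[0.998, -0.0, 0.055], [-0.055, -0.0, 0.998], [-0.0, -1.0, -0.0]]
contact_force: [-0.5, -0.7, 0.5]
width: 0.0285
(np.float64(325.8244557654973), np.float64(335.6235567150869)) [0.46742334 0.22505601 0.10769794]
```

View pics/w19.png

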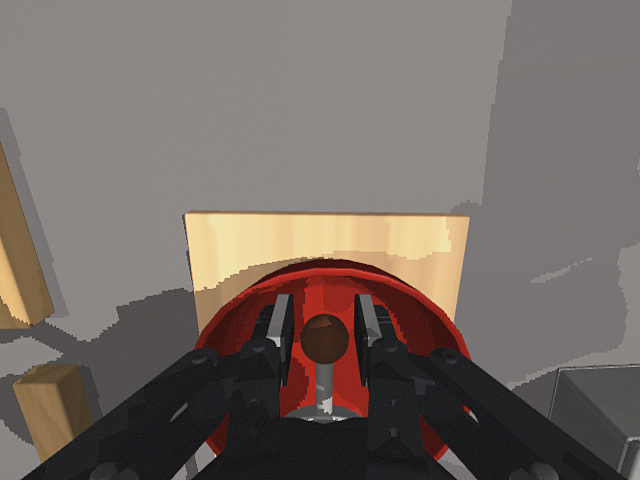

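The knob at (325,339) sits between the pads. I'll close on it.

```bash
python3 -m pendant '[[0,0,0,0,15],[0,0,0,0,15],[0,0,0,0,15],[0,0,0,0,15]]' 45
python3 - <<'E'
from h import *
c=snap("wrist","w20");c=snap("side"); crop(c,240,140,370,270,4.5,"s20")
E
```

```text
t: 21.7
ee_pos: [0.4674, 0.2251, 0.1077]
tool_rot: [[0.998, 0.0, 0.055], [-0.055, 0.0, 0.998], [0.0, -1.0, 0.0]]
contact_force: [0.3, -0.6, 0.4]
width: 0.0191
```

View pics/w20.png

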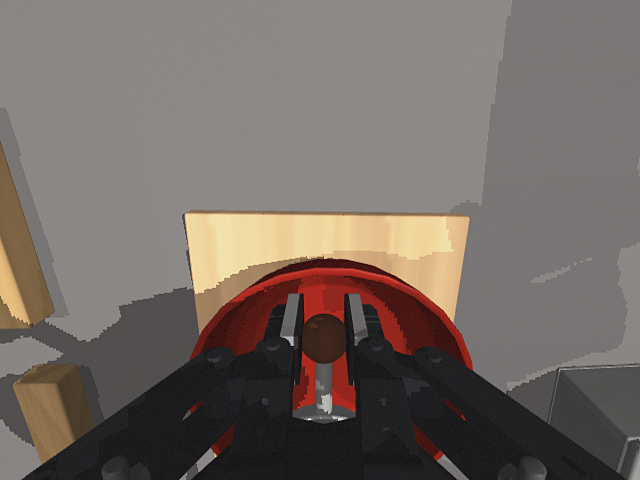

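View pics/s20.png

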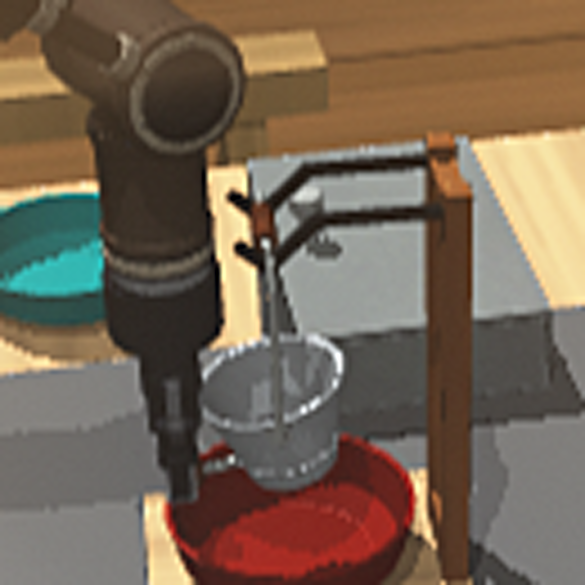

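```bash
python3 -m pendant '[[0,0,4,0,15],[-1,0,10,0,15],[-2,0,18,0,15],[-3,0,26,0,15],[-3,0,34,0,15]]' 60
python3 - <<'E'
from h import *
c=snap("wrist","w21");c=snap("side"); crop(c,240,140,370,270,4.5,"s21")
E
```

```text
t: 22.3
ee_pos: [0.464, 0.2251, 0.1425]
tool_rot: [[0.998, -0.0, 0.055], [-0.055, 0.0, 0.998], [-0.0, -1.0, 0.0]]
contact_force: [-0.3, 0.9, -1.7]
width: 0.0184
```

View pics/w21.png

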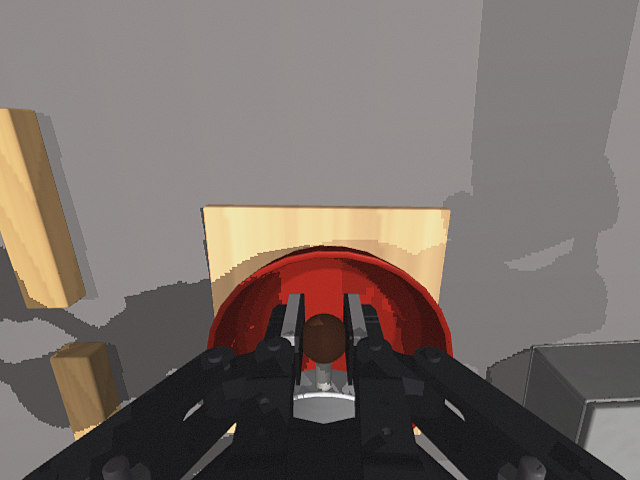

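View pics/s21.png

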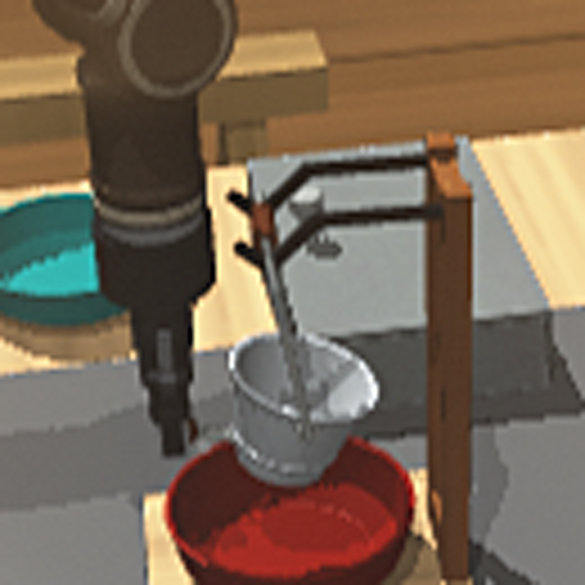

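Tipping works, but the ball sits at the rear edge of the pads: width is 18 mm, and the ball shows behind the finger at crop (190,430). I'll lower it again and regrip about 8 mm further in.

```bash
python3 -m pendant '[[0,0,-8,0,15],[1,0,-16,0,15],[2,0,-24,0,15],[3,0,-31,0,15],[3,0,-34,0,15]]' 45
python3 -m pendant '[[0,0,0,0,15],[0,0,0,0,24],[0,0,0,0,30],[0,0,0,0,30]]' 25
python3 - <<'E'
from h import *
c=snap("wrist","w22");c=snap("side"); crop(c,240,140,370,270,4.5,"s22")
w=c
E
python3 -m pendant '[[3,0,0,0,30],[6,0,0,0,30],[8,0,0,0,30],[8,0,0,0,30],[8,0,0,0,30]]' 25
python3 - <<'E'
from h import *
c=snap("wrist","w23");e=sensors.read_state()["ee_pos"];print(e)
for dx in (-11,0,11): print(dx,np.round(proj(c,e+np.array([dx/1e3,0,-.010])),0))
c=snap("side"); crop(c,240,140,370,270,4.5,"s23")
E
```

```text
t: 22.9
ee_pos: [0.4679, 0.225, 0.107]
tool_rot: [[0.998, 0.0, 0.055], [-0.055, -0.0, 0.998], [0.0, -1.0, -0.0]]
contact_force: [0.3, 0.1, 7.8]
width: 0.0186
t: 23.3
ee_pos: [0.467, 0.2249, 0.1075]
tool_rot: [[0.998, -0.001, 0.055], [-0.055, -0.0, 0.998], [-0.001, -1.0, -0.0]]
contact_force: [-0.3, 0.2, -0.5]
width: 0.0296
t: 23.9
ee_pos: [0.4754, 0.2251, 0.1077]
tool_rot: [[0.998, -0.0, 0.055], [-0.055, -0.0, 0.998], [-0.0, -1.0, -0.0]]
contact_force: [0.3, 0.4, -0.6]
width: 0.0302
[0.47526647 0.22502317 0.10761349]
-11 [323. 300.]
0 [325. 321.]
11 [326. 342.]
```

View pics/w23.png

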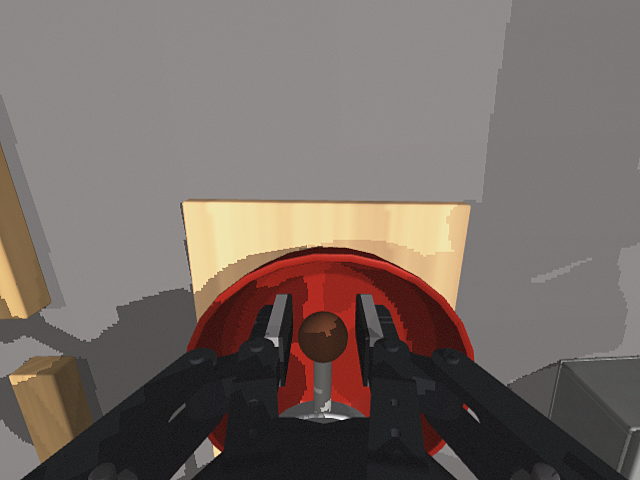

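View pics/s23.png

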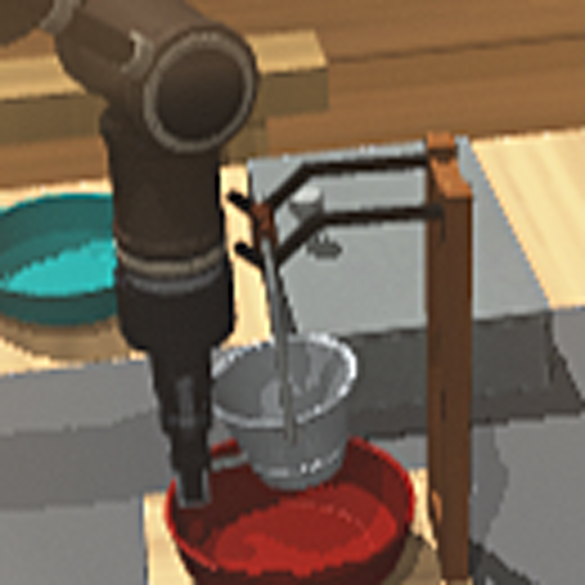

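The pail moves along with the gripper, so an offset of about 8 mm is what the rim allows. That is still inside the 11 mm half-pad. The width fits pad compression, as the 16 mm bar also read 14.6. I'll close and tip.

```bash
python3 -m pendant '[[0,0,0,0,15],[0,0,0,0,15],[0,0,0,0,15],[0,0,0,0,15]]' 40
python3 -m pendant '[[-1,0,5,0,15],[-3,0,13,0,15],[-6,0,22,0,15],[-9,0,32,0,15],[-12,0,42,0,15]]' 40
python3 -m pendant '[[-2,0,10,0,15],[-3,0,20,0,15],[-4,0,30,0,15],[-4,0,38,0,15],[-4,0,45,0,15]]' 40
python3 - <<'E'
from h import *
c=snap("wrist","w24");c=snap("side"); crop(c,240,140,370,270,4.5,"s24")
E
```

```text
t: 24.4
ee_pos: [0.4754, 0.2251, 0.1077]
tool_rot: [[0.998, 0.0, 0.055], [-0.055, -0.0, 0.998], [0.0, -1.0, -0.0]]
contact_force: [-0.5, -0.3, 0.5]
width: 0.0192
t: 24.9
ee_pos: [0.463, 0.2252, 0.1508]
tool_rot: [[0.998, 0.0, 0.055], [-0.055, 0.0, 0.998], [0.0, -1.0, 0.0]]
contact_force: [-1.5, 0.4, -1.7]
width: 0.0192
t: 25.4
ee_pos: [0.4597, 0.2252, 0.1956]
tool_rot: [[0.998, 0.001, 0.055], [-0.055, 0.0, 0.998], [0.001, -1.0, 0.0]]
contact_force: [0.2, 2.3, -2.0]
width: 0.0195
```

View pics/w24.png

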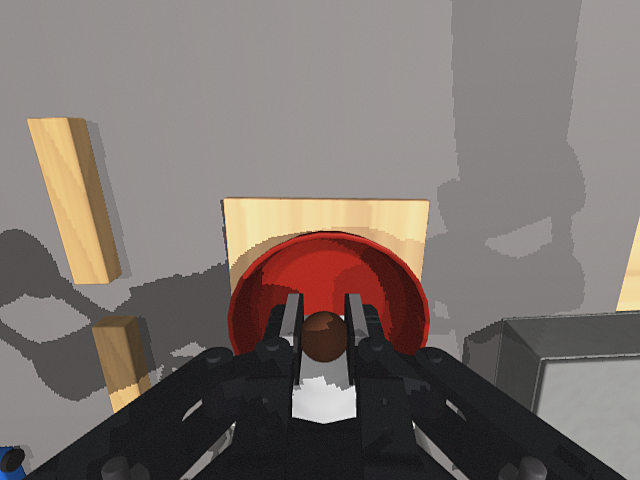

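View pics/s24.png

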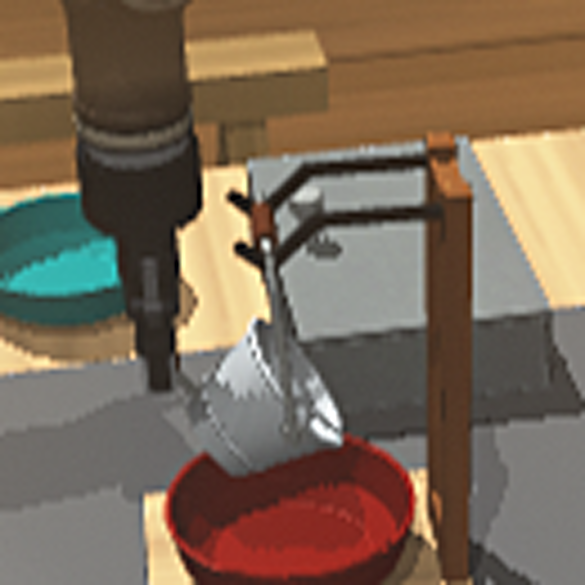

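Tilted about 55°, and the bail is in the hooks. Continuing slowly.

```bash
python3 -m pendant '[[0,0,7,0,15],[-1,0,14,0,15],[-1,0,21,0,15],[-2,0,28,0,15],[-2,0,34,0,15]]' 40
python3 -m pendant '[[0,0,4,0,15],[-1,0,8,0,15],[-1,0,12,0,15],[-1,0,12,0,15],[-1,0,12,0,15]]' 40
python3 - <<'E'
from h import *
c=snap("wrist","w25");c=snap("side"); crop(c,240,140,370,270,4.5,"s25")
E
```

```text
t: 26.0
ee_pos: [0.4573, 0.225, 0.2292]
tool_rot: [[0.998, -0.0, 0.055], [-0.055, -0.0, 0.998], [-0.0, -1.0, -0.0]]
contact_force: [1.0, 1.3, -3.0]
width: 0.0194
t: 26.5
ee_pos: [0.4565, 0.225, 0.2407]
tool_rot: [[0.998, 0.0, 0.055], [-0.055, -0.0, 0.998], [0.0, -1.0, -0.0]]
contact_force: [-0.0, 0.0, -2.5]
width: 0.0192
```

View pics/w25.png

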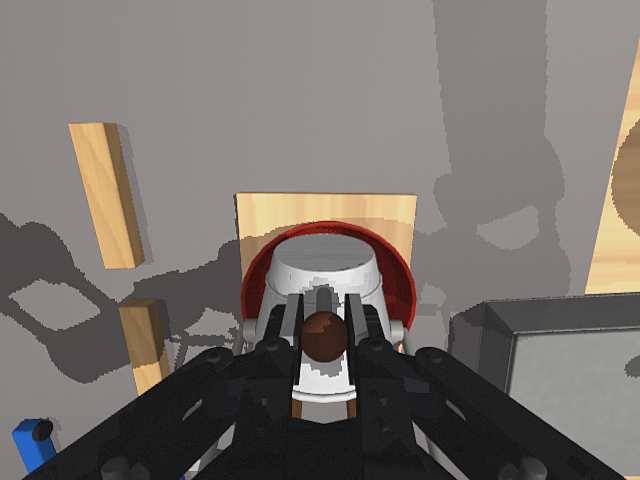

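View pics/s25.png

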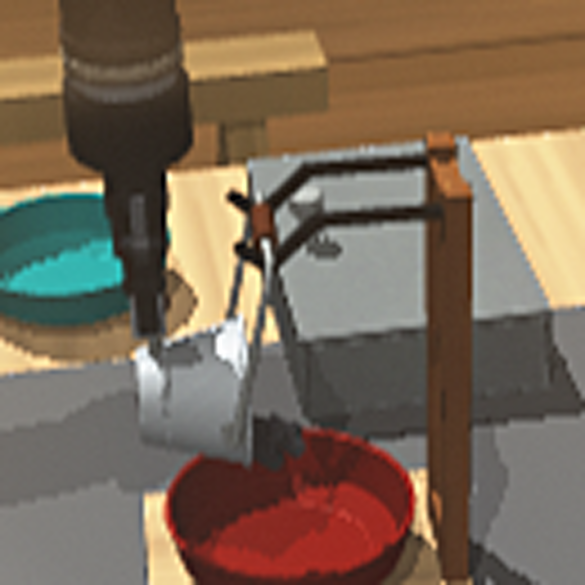

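The nuts are just sliding out, visible at crop (275,440). I'll hold and look.

```bash
python3 -m pendant '[[0,0,0,0,15],[0,0,0,0,15],[0,0,0,0,15],[0,0,0,0,15],[0,0,0,0,15]]'
python3 - <<'E'
from h import *
c=snap("side"); crop(c,240,160,370,290,4.5,"s26");c=snap("top");crop(c,240,190,330,290,6,"t26")
E
```

```text
t: 27.1
ee_pos: [0.4563, 0.225, 0.2406]
tool_rot: [[0.998, -0.0, 0.055], [-0.055, -0.0, 0.998], [-0.0, -1.0, -0.0]]
contact_force: [0.7, 1.5, -3.8]
width: 0.0194
```

View pics/s26.png

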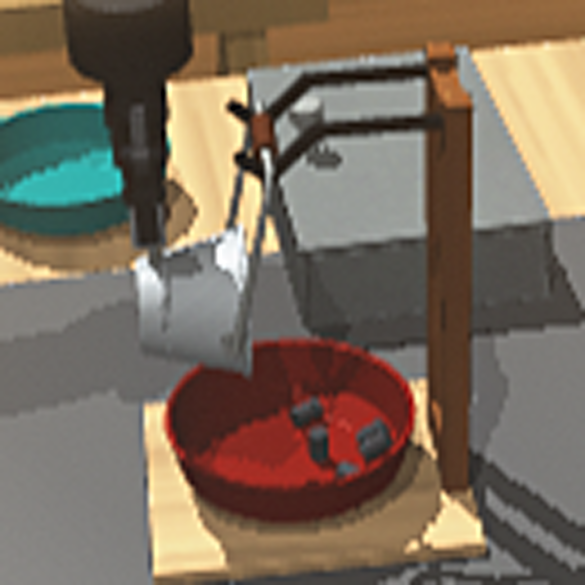

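View pics/t26.png

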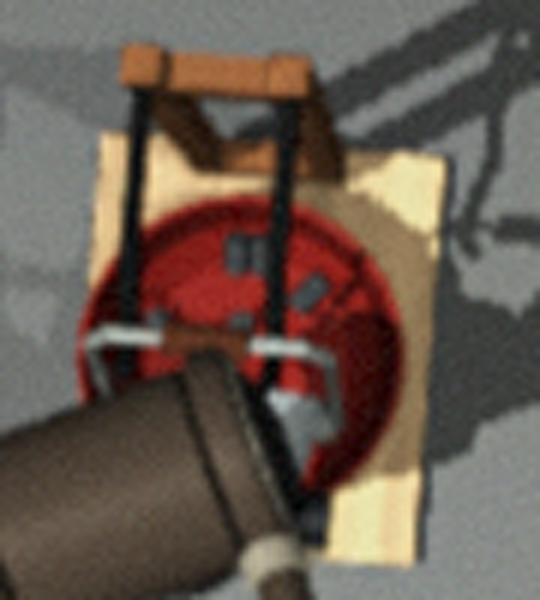

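Top view: nuts at (236,253), (258,253), (310,290), (158,322) and (240,322), so it looks like all five. I'll tip a little further to be sure and check with a bigger crop.

```bash
python3 -m pendant '[[0,0,3,0,15],[0,0,6,0,15],[0,0,6,0,15],[0,0,6,0,15],[0,0,6,0,15]]'
python3 - <<'E'
from h import *
c=snap("side"); crop(c,265,225,345,290,9,"s27");c=snap("top");crop(c,250,215,312,260,12,"t27")
E
```

```text
t: 27.7
ee_pos: [0.4564, 0.225, 0.2467]
tool_rot: [[0.998, 0.0, 0.055], [-0.055, -0.0, 0.998], [0.0, -1.0, -0.0]]
contact_force: [-0.9, 1.1, -3.4]
width: 0.0201
```

View pics/s27.png

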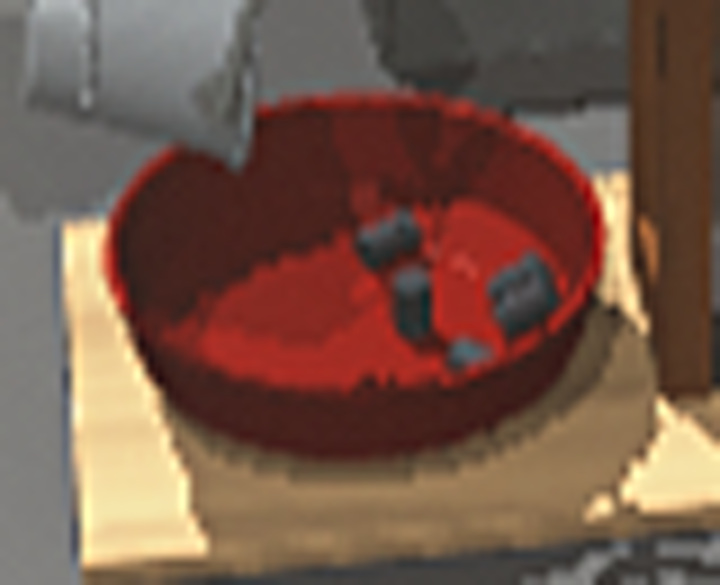

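View pics/t27.png

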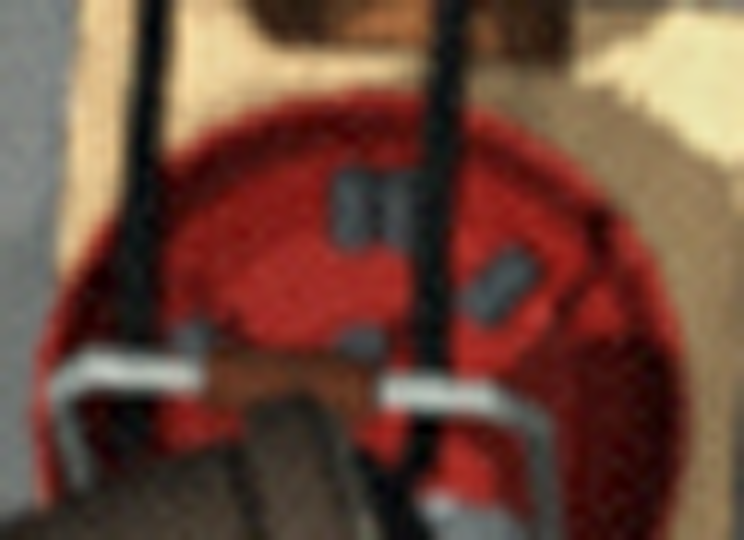

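All five nuts are in the dish: top crop (353,208), (398,210), (503,283), (193,335) and (360,340). Now I'll let the pail back down along the reverse path.

```bash
python3 -m pendant '[[0,0,-6,0,15],[0,0,-14,0,15],[1,0,-22,0,15],[2,0,-30,0,15],[3,0,-40,0,15]]' 40
python3 -m pendant '[[0,0,-10,0,15],[1,0,-21,0,15],[2,0,-32,0,15],[3,0,-43,0,15],[4,0,-54,0,15]]' 40
python3 -m pendant '[[1,0,-9,0,15],[2,0,-18,0,15],[4,0,-26,0,15],[5,0,-32,0,15],[6,0,-36,0,15]]' 40
python3 - <<'E'
from h import *
c=snap("wrist","w28");c=snap("side"); crop(c,240,140,370,270,4.5,"s28")
E
```

```text
t: 28.3
ee_pos: [0.4596, 0.225, 0.2061]
tool_rot: [[0.998, 0.0, 0.055], [-0.055, -0.0, 0.998], [0.0, -1.0, -0.0]]
contact_force: [-0.2, -1.0, -2.1]
width: 0.0193
t: 28.8
ee_pos: [0.4634, 0.225, 0.1517]
tool_rot: [[0.998, -0.0, 0.055], [-0.055, -0.0, 0.998], [-0.0, -1.0, -0.0]]
contact_force: [0.2, -0.1, -1.3]
width: 0.0194
t: 29.3
ee_pos: [0.4695, 0.225, 0.1162]
tool_rot: [[0.998, -0.0, 0.055], [-0.055, -0.0, 0.998], [-0.0, -1.0, -0.0]]
contact_force: [-0.2, -0.1, 0.0]
width: 0.0194
```

View pics/w28.png

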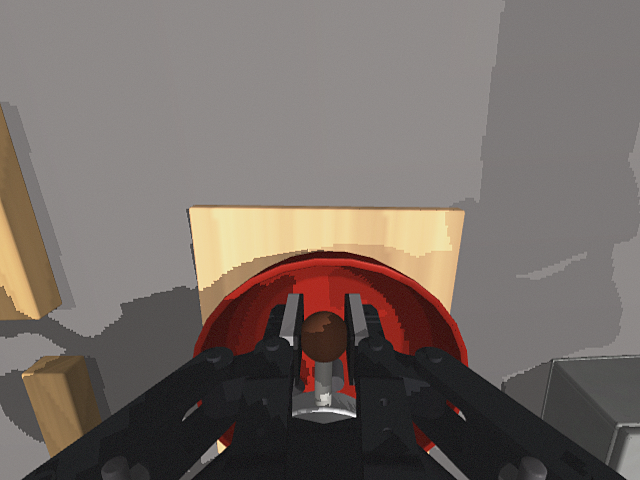

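View pics/s28.png

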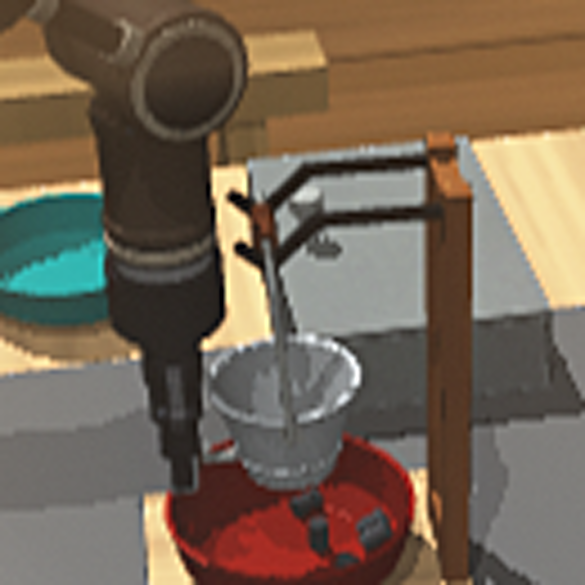

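```bash
python3 -m pendant '[[-2,0,-1,0,15],[-4,0,-3,0,15],[-7,0,-5,0,15],[-8,0,-6,0,15],[-8,0,-6,0,15]]' 20
python3 - <<'E'
from h import *
c=snap("wrist","w29");c=snap("side"); crop(c,240,140,370,270,4.5,"s29")
E
```

```text
t: 29.9
ee_pos: [0.4611, 0.2252, 0.1107]
tool_rot: [[0.998, 0.0, 0.055], [-0.055, 0.0, 0.998], [-0.0, -1.0, 0.0]]
contact_force: [-0.6, -0.6, -0.5]
width: 0.0199
```

View pics/s29.png

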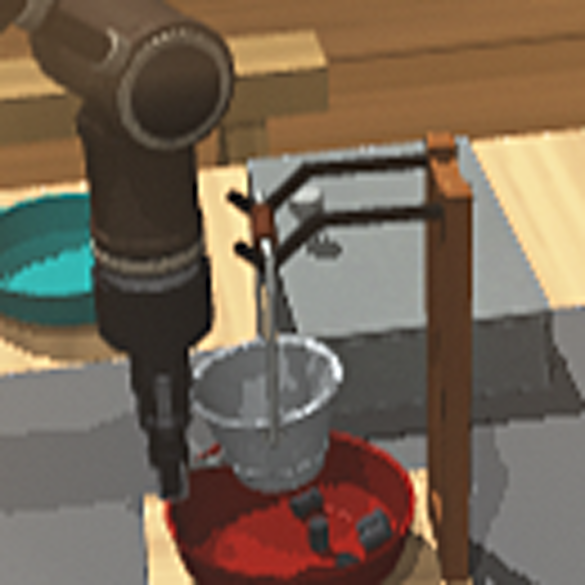

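The bail is vertical and the pail upright, with almost no load on the gripper. I'll release wide and rise straight up.

```bash
python3 -m pendant '[[0,0,0,0,24],[0,0,0,0,35],[0,0,0,0,60],[0,0,0,0,85],[0,0,0,0,85]]' 20
python3 -m pendant '[[-2,0,5,0,85],[-4,0,15,0,85],[-6,0,35,0,85],[-10,0,65,0,85],[-20,0,105,0,85]]'
python3 -m pendant '[[-30,0,30,0,85],[-70,0,60,0,85],[-110,0,80,0,85],[-140,0,80,0,85],[-140,0,80,0,85]]'
python3 -m pendant '[[0,0,0,0,85],[0,0,0,0,85],[0,0,0,0,85],[0,0,0,0,85],[0,0,0,0,85]]'
python3 -m pendant '[[0,0,0,0,85],[0,0,0,0,85],[0,0,0,0,85],[0,0,0,0,85],[0,0,0,0,85]]'
python3 -m pendant '[[0,0,0,0,85],[0,0,0,0,85],[0,0,0,0,85],[0,0,0,0,85],[0,0,0,0,85]]'
python3 - <<'E'
from h import *
c=snap("side","s30full"); crop(c,240,140,370,270,4.5,"s30");a=c["img"].astype(int)
c=snap("top","t30")
E
python3 -m pendant '[[0,0,0,0,85],[0,0,0,0,85],[0,0,0,0,85],[0,0,0,0,85],[0,0,0,0,85]]'
python3 - <<'E'
from h import *
c=snap("side"); crop(c,240,140,370,270,4.5,"s31"); a=cv2.imread("pics/s30full.png").astype(int)
print(np.abs(a-c["img"].astype(int))[180:270,260:340].mean(), np.abs(a-c["img"].astype(int))[300:400,400:500].mean())
E
```

```text
t: 30.5
ee_pos: [0.4614, 0.225, 0.1107]
tool_rot: [[0.998, 0.0, 0.055], [-0.055, 0.0, 0.998], [0.0, -1.0, 0.0]]
contact_force: [-0.4, -0.4, -0.3]
width: 0.0763
t: 31.0
ee_pos: [0.4404, 0.2246, 0.2161]
tool_rot: [[0.998, -0.002, 0.055], [-0.056, -0.001, 0.998], [-0.002, -1.0, -0.001]]
contact_force: [0.2, 0.6, 0.9]
width: 0.085
t: 31.5
ee_pos: [0.2986, 0.225, 0.2971]
tool_rot: [[0.999, 0.001, 0.053], [-0.053, 0.002, 0.999], [0.001, -1.0, 0.002]]
contact_force: [-0.2, 0.4, -0.4]
width: 0.0852
t: 32.0
ee_pos: [0.3018, 0.2249, 0.2953]
tool_rot: [[0.998, -0.001, 0.056], [-0.056, -0.001, 0.998], [-0.001, -1.0, -0.001]]
contact_force: [-0.5, -0.1, 0.8]
width: 0.085
t: 32.5
ee_pos: [0.3013, 0.2251, 0.2957]
tool_rot: [[0.998, 0.0, 0.055], [-0.055, -0.0, 0.998], [0.0, -1.0, -0.0]]
contact_force: [-0.6, -0.2, 0.1]
width: 0.0848
t: 33.0
ee_pos: [0.3014, 0.2251, 0.2957]
tool_rot: [[0.998, 0.0, 0.055], [-0.055, 0.0, 0.998], [0.0, -1.0, 0.0]]
contact_force: [-0.6, -0.1, -0.3]
width: 0.085
t: 33.6
ee_pos: [0.3014, 0.225, 0.2957]
tool_rot: [[0.998, -0.0, 0.055], [-0.055, -0.0, 0.998], [-0.0, -1.0, -0.0]]
contact_force: [0.2, -0.4, -0.6]
width: 0.085
0.903287037037037 0.8460333333333333
```

View pics/s31.png

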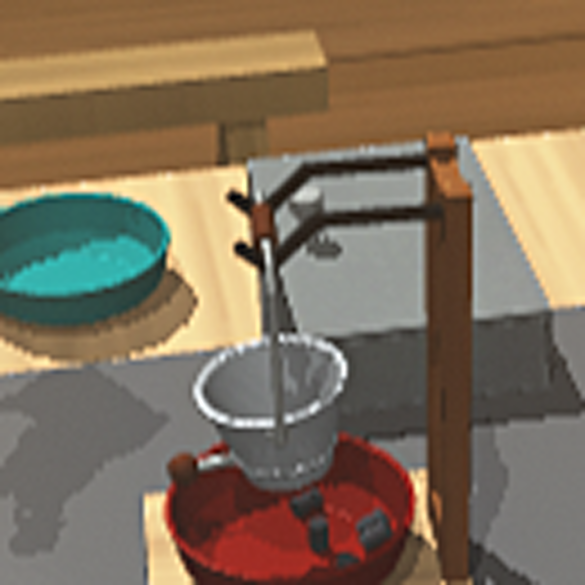

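View pics/t30.png

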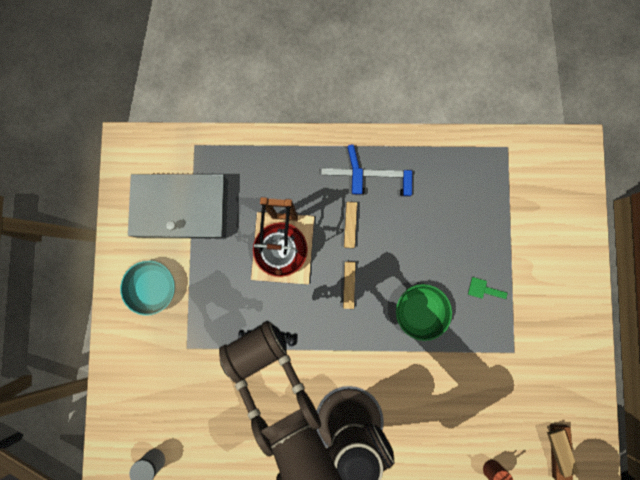

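View pics/s30full.png

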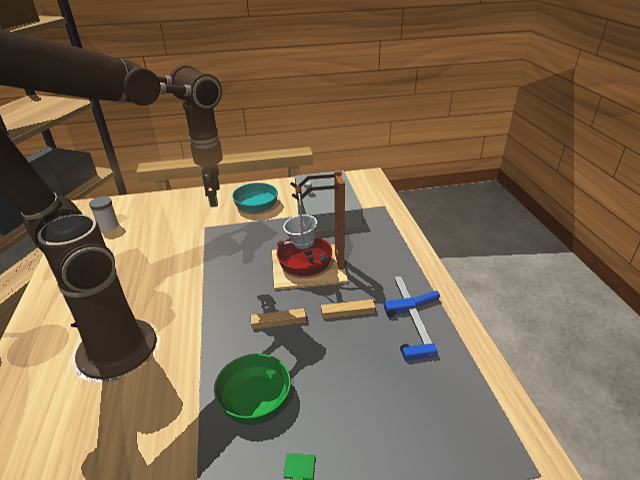

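Run:
```python
from h import *
c=snap("top");crop(c,250,210,312,280,8,"t32")
```

```text
(no output)
```

View pics/t32.png

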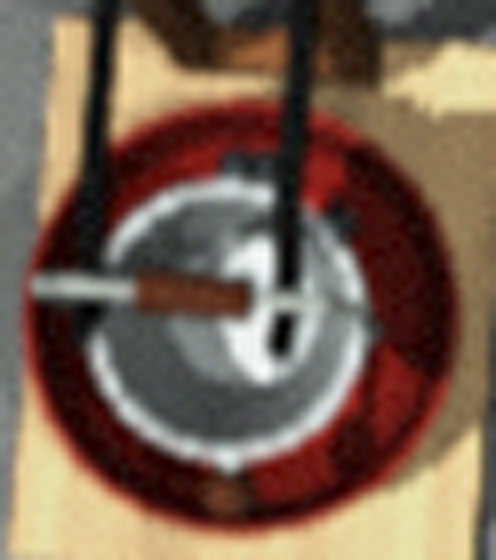

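The pail is empty; the dark mark at (283,333) is the hook end. The grip is centred between the hooks, and everything is at rest.

```bash
python3 -c "
from cell import order; order.job_done()"
```

```text
the job is handed in; nothing more can be done
```

I hung the pail by its bail on both hooks with the knob to the front and let go. I then took hold of the knob and tipped the pail to about 100° until the nuts slid out. After that I let it back down, released it and backed the arm off, handing the job in at about 34 s of the 72 s allowed.

**Last checks:**
- **Nuts:** five were counted in the red dish in both the top and side views while the pail was still tipped. The final top view shows the pail empty.
- **Pail:** the bail is in both hooks with the grip centred between them. Two side pictures 0.5 s apart differ only by image noise, so it is hanging still.
- **Other things:** the dish and the bystanders look unmoved, and the arm is clear of everything.

**What went less cleanly:**
- Raising the bail pushed the pail about 45 mm along the mat before I loosened the grip and brought the bail upright.
- On my first try for the knob the half-open fingers nudged the hanging pail back about 12 mm at under 2 N, so I came back with the jaws wide open.
- The knob had to be held near the rear edge of the pads, but it did not slip.
- The loaded pail hung knob-down, fitted once at 7° and once at 14°. Empty, it still dips slightly to the knob side.

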